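Count a fuel pump module in and offer it up to the tank

ROBOT

A 7-joint arm with a two-finger parallel gripper is mounted at the origin on the work surface. World frame = base frame: x ahead of the robot, y to its left, z up, the work surface at z = 0. Lengths are in m, angles in rad, forces in N, time in s.
With the tool pointing down it reaches from about 0.425 to 0.875 m from the base axis. Payload 4.7 kg.
Tool frame: the origin (TCP) lies midway between the tips of the shut fingers; the grasp point (between the pads) lies 19 mm behind it; z points along the fingers, y is the direction in which the jaws open and shut (so a half turn about z gives the same grasp; the last joint's range is limited). The gripper opens to 87 mm and grips with 3 to 60 N. Pads are 19 mm wide; open, the fingers measure 117 mm over their backs; the gripper's body (75 mm by 190 mm) begins 51 mm behind the grasp point.
Start: joints at [1.185, 0.321, -0.07, 1.45, 0.023, 1.371, -0.057], TCP at [0.253, -0.599, 0.197] pointing down, gripper open.
Joint ranges: [-2.86, 2.86], [-0.3, 2.09], [-1.38, 1.24], [0.06, 2.45], [-1.56, 4.7], [0.09, 2.05], [-2.69, 2.69]. Speed limits (rad/s): [2.57, 2.57, 3.14, 3.14, 3.14, 3.14, 3.14].

INTERFACE

Orientations are given as a rotation vector (axis times angle).
In Python, from bench import * gives the robot as it stands. The module is installed in compiled form; this text tells all that it offers.
- The arm moves only by the tool play_rows, never from a script. Its argument "series" is one flat list of numbers, 7 for each row, row after row: the opening in per cent of the stroke, from 0 (shut) to 100 (fully open), then the shift along the tool's x, y, z in m, then the turn, a rotation vector about the tool's x, y, z in degrees. In form: [fingers, tx, ty, tz, rx, ry, rz, fingers, tx, ty, tz, rx, ry, rz, ...]. A call has 1 to 10 rows; each row is the pose to reach, as a shift and turn from the pose commanded when the call began, along the tool's axes at that moment; what a row does not reach only later rows make up. A row lasts 1/12 s, in which the tool goes at most 41.7 mm and 7.16 degrees, less where a joint would pass 70% of its speed; a pose out of reach is approached as far as the arm can. A call with a gripper value outside its range is refused whole. The fingers move at their own pace and stop on an object; "force" is the grip in N (left out, the last holds). Time passes only in rows, so rows that repeat a pose let the fingers close. It gives the time, the measured TCP pose, the force and the opening at its end, in the units of the state.
- get_state(): the state, without advancing time (a new reading comes with each control period).
- get_image(name): name is "scene" or "top" or "wrist"; returns a dict with "frame" (400x640x3 uint8, red, green, blue), "fx", "fy", "cx", "cy" (pixels), "R" (3x3) and "t" (3): a world point X has camera coordinates R X + t. Camera axes: x right, y down, z forward; pixel columns grow to the right and rows downward; lengths in m; the calibration is good to about 2 mm. A picture is of the moment at which its call begins. There is no depth.
- close_job(): hands the job in, once; it reports no verdict.
The state is a dict: "time": time; "joint_positions": joint angles; "qd": joint speeds; "joint_torque": joint torques, N m; "position": TCP position; "tool_rot": TCP orientation; "ft_force": force on the tool from outside, world axes, zero at the start; "torque": the same for the moment, N m; "grip_width": opening from 0.0 (shut) to 1.0 (fully open).
Only numpy, scipy, OpenCV 4.12 (cv2) and the standard library are available. Lean on these libraries where they do the work, as an engineer would, in place of code of your own. Each camera call takes 0.05 s, during which the arm holds its last target.

TASK

Count the white fuel pump with the yellow outlet cap in on the bench counter: swing the counter's red-knobbed lever down to its stop and let it spring right back up. Then lift that pump out of the rack, carry it over the things on the bench to the grey fuel tank and offer it up: upright, its foot a finger's breadth above the tank's oval opening, centred and square with the opening so that it could go straight down, yellow cap towards the yellow paint mark, the pump never touching the tank. Finish while still holding it there, steady and carried by the gripper alone (I plug in the tank lead before it goes down), and leave the other pumps, the spray can, the jar and the bolt tray where they are.

Things in the scene. Friction and masses are not known exactly. Their poses are not given: they have to be found in the camera images.
- pump: The pump to handle: white in-tank fuel pump module, 0.3 to 0.5 kg, hanging upright in a slot of the rack. Origin: centre of the underside of its oval flange (120 long in x, 74 wide in y, 6 thick), which rests on the rack top; z up. Below the flange, pump and cream strainer fill 70 (x) by 34 (y), down to 90 below the origin.
- pump_head (a point): Where to grip: middle of the pump's head, a white block 44 (x) by 36 (y) on the flange, from 6 to 42 mm above the pump's origin; this point is 30 above it. Grip across the flat sides 36 apart (fingers closing along the pump's y). On the +x side a green socket, 28 wide, up to 26 high, lies on the flange.
- pump_foot (a point): Centre of the pump's underside (bottom of the strainer), 90 mm below the pump's origin.
- pump_outlet (a point): End of the yellow outlet cap, at x = -67, z = +39 mm in the pump's frame; the pipe leaves the head towards the pump's -x, cap up to 48 above the origin and to x = -74.
- rack: Fixed blue-painted steel rack, 160 (x) by 260 (y), top 115 mm above the bench. Origin: under its centre, on the bench. Two slots 96 (x) by 58 (y), centred 57.5 mm either side of its centre along its y, each hold a pump by its flange, outlet towards -x. Either slot can have the white pump.
- tank: Fixed primer-grey moped fuel tank, 250 (x) by 190 (y), deck 102 mm high. Origin: under its centre, on the bench; z up. A black filler cap (62 across, top 150 mm above the bench) is at x = +78, y = +45.
- tank_mouth (a point): Centre of the tank's oval opening, on the top face of its steel neck, 114 mm above the bench and at x = -30 in the tank's frame; same axes as the tank. The opening is 92 long (tank's x) by 52 wide (y), the neck about 122 by 82 outside. The pump fits in when its x and y axes are along the tank's.
- tank_mark (a point): Yellow paint mark on the tank's deck, just off the -x end of the neck: the side to which the pump's yellow cap must point.
- counter: Fixed bench stroke counter: black housing 66 (x) by 50 (y), top 92 mm above the bench, on a steel base 110 by 85. Origin: on the bench; z up. The lever is on its +y side and reaches towards its -x, clear in front of the housing.
- lever_pivot (a point): The lever's axis, along the counter's y, 68 mm above the bench.
- lever_knob (a point): Centre of the red ball knob (22 across) on the lever's end, 74 mm from the lever's axis.
- count_lever (a joint): Lever angle in rad: 0 is at rest (the lever rises 0.55 rad above level, knob 107 mm above the bench), growing as the knob is pushed down; the stop is at 0.95 (0.40 below level, knob 39 mm above the bench). A spring, some 2 N at the knob at rest and 4 N at the stop, returns it when let go.
- pump_black: Leave alone: black pump module with a red cap, same shape, in the other slot of the rack. Origin as the white pump's.
- pump_lying: Leave alone: a pump module lying on the bench beyond the counter, about 140 long and 74 high.
- spray_can: Leave alone: spray can, 58 across, 130 high, at the back. Origin under its centre.
- grease_jar: Leave alone: amber jar, 68 across, 60 high, at the back.
- bolt_tray: Leave alone: blue tray of bolts, 80 by 120, 30 high, in front of the robot.
Things that resemble listed ones, but are neither listed nor needed, are in the scene too. Leave any orange look-alike of the pump alone. What is shaped like the counter but purple is not meant.

How it is judged:
By the outcome, as a careful person would: the job done as asked, in the order asked, and still so for the second after the job is handed in, while the arm keeps its last pose, push and grip.
It also fails if it takes over 61 s, if anything falls off the work surface, if the arm or the gripper's body presses on something with over 40 N, if the wrist force passes 120 N, or if a joint passes its speed limit or range.

## Working session

There is one attempt and no reset: what is moved stays moved. The work goes in short steps, Python scripts to look and compute and a tool call to move; the robot and the scene stay as the last step left them, time stands still between calls to the robot, and variables do not carry over. Pictures are saved under pics/ and viewed, and the job is handed in when it is done.

Besides the shell and the picture viewer there is one more tool, called after "Request:" as name(argument=value, ...) on one line, values as JSON. play_rows: Moves the arm, as the interface text tells. Its arguments: {"type":"object","properties":{"series":{"type":"array"},"force":{"type":"number"}},"required":["series"]}

```bash
mkdir -p pics
python3 - <<'E'
from bench import *
import cv2,pickle
s=get_state();print({k:(v if not hasattr(v,'round') else v) for k,v in s.items()})
d={}
for n in ["scene","top","wrist"]:
    im=get_image(n);d[n]=im
    cv2.imwrite(f"pics/{n}0.png",cv2.cvtColor(im["frame"],cv2.COLOR_RGB2BGR))
    print(n,im["fx"],im["cx"],im["cy"],im["R"],im["t"])
pickle.dump(d,open("d0.pkl","wb"))
E
```

```text
{'time': 0.0, 'joint_positions': array([ 1.1851099 ,  0.32183146, -0.07008164,  1.45166263,  0.02260615,
        1.3708035 , -0.05692637]), 'qd': array([-4.70897567e-04, -2.21144560e-03,  1.18926794e-03,  7.13430516e-04,
        9.54118571e-07,  1.03912099e-03, -1.97605798e-04]), 'joint_torque': array([-4.13809948e-04, -4.91282952e+01, -4.04176796e-01, -3.12528491e+01,
       -6.38306653e-02,  4.34051862e-02,  1.54695485e-04]), 'position': array([ 0.25270819, -0.59821339,  0.19626226]), 'tool_rot': array([-3.07721671e+00, -6.23444153e-01,  7.58760792e-04]), 'ft_force': array([ 0.13660587,  0.21715989, -0.25161062]), 'torque': array([-0.01778688,  0.03591262,  0.03890542]), 'grip_width': 1.0024378395151348}
scene 416.88604345256107 317.2389263398407 198.45231078292778 [[-0.48411965  0.87500036 -0.00159483]
 [ 0.60008294  0.33068591 -0.72838677]
 [-0.6368113  -0.35358338 -0.68516433]] [ 0.3554824  -0.24441583  1.48789379]
top 422.16546305002487 321.5904030123423 196.61676530198596 [[ 0.00529784 -0.9998884   0.01396879]
 [-0.99306772 -0.00690099 -0.11734086]
 [ 0.11742416 -0.0132503  -0.99299345]] [-0.09452648  0.59431356  1.32726316]
wrist 281.26510725047 317.48852934040366 203.14181693405547 [[ 3.89681197e-01 -9.20949680e-01 -5.01741917e-04]
 [-8.77972892e-01 -3.71660817e-01  3.01714827e-01]
 [-2.78050652e-01 -1.17132079e-01 -9.53398086e-01]] [-0.65007893 -0.03660374  0.39202184]
```

View pics/scene0.png

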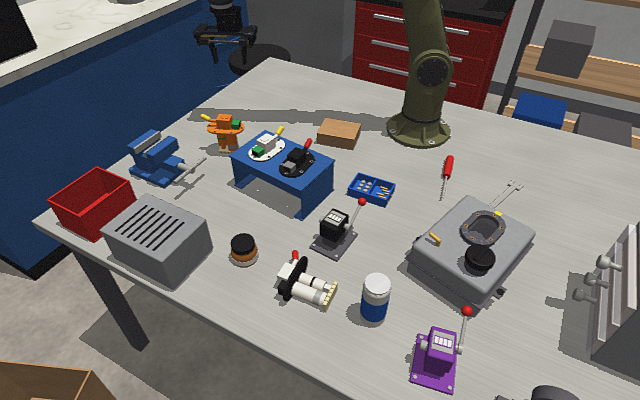

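View pics/top0.png

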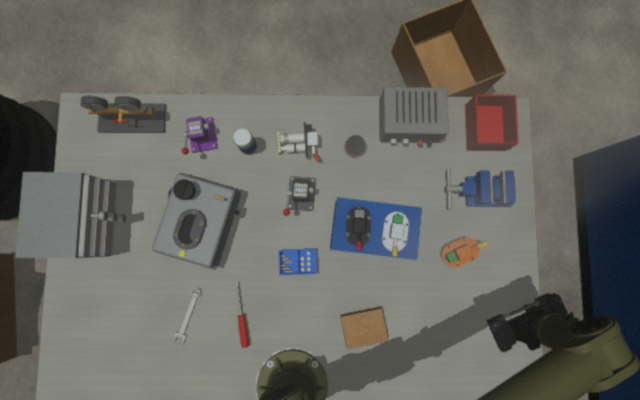

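View pics/wrist0.png

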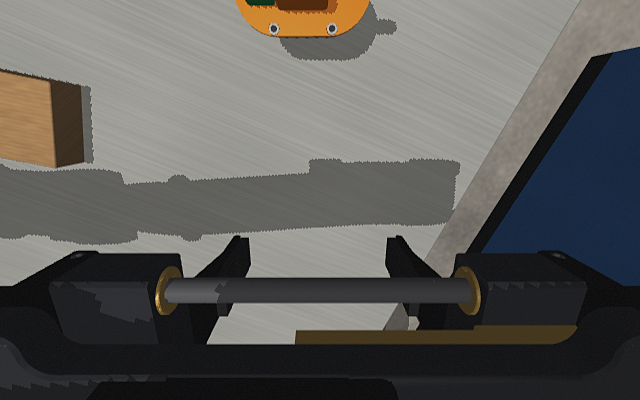

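Candidates for the pump, in the top view: white with yellow cap in the rack (397,230), black with red cap (358,228), lying white (298,141), and the orange look-alike (460,250). For the counter: black (301,192), or purple (200,133), which isn't meant. I choose the white pump in the rack and the black counter, and check both in crops.

Run:
```python
import cv2,numpy as np
t=cv2.imread("pics/top0.png");s=cv2.imread("pics/scene0.png")
def z(im,x,y,w,h,k):return cv2.resize(im[y:y+h,x:x+w],None,fx=k,fy=k,interpolation=cv2.INTER_CUBIC)
cv2.imwrite("pics/c1.png",z(t,320,190,110,80,7))
cv2.imwrite("pics/c2.png",z(t,145,165,110,110,5))
cv2.imwrite("pics/c3.png",np.hstack([z(t,270,165,60,60,6),z(s,300,185,80,72,5)]))
cv2.imwrite("pics/c4.png",z(s,225,120,115,100,6))
cv2.imwrite("pics/c5.png",z(s,400,170,140,140,4))
```

```text
(no output)
```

View pics/c1.png

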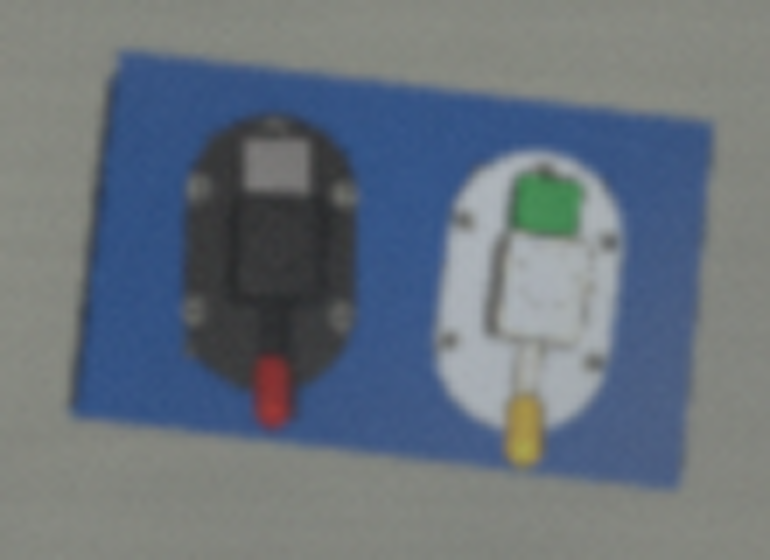

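View pics/c2.png

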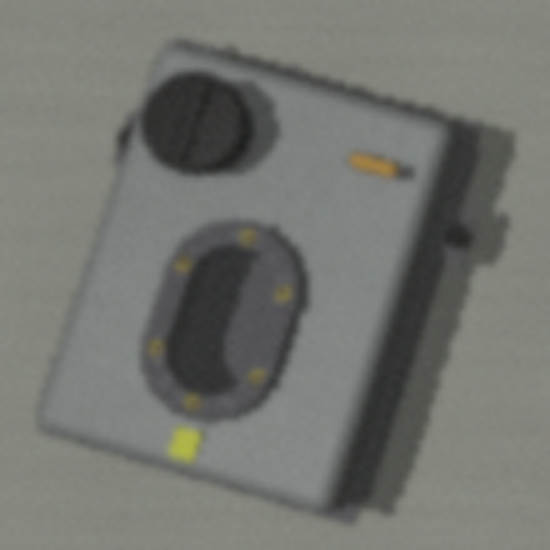

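View pics/c3.png

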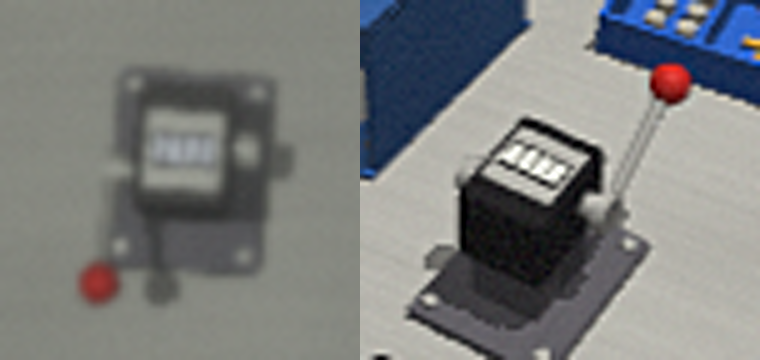

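View pics/c4.png

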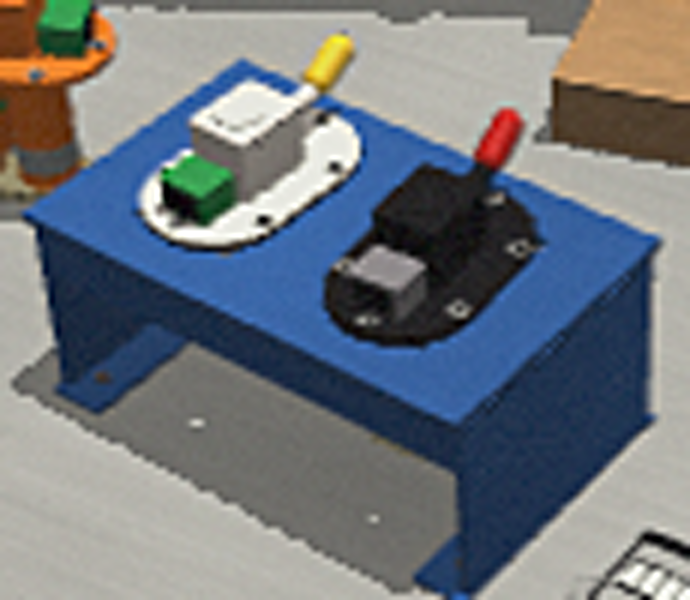

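View pics/c5.png

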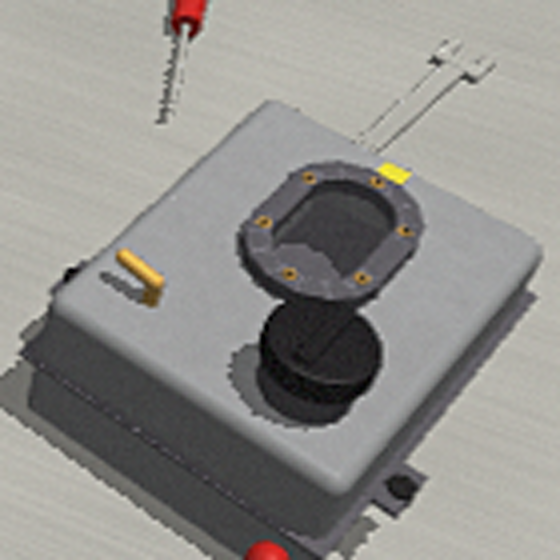

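```bash
cat > h.py <<'E'
import numpy as np,cv2,pickle
def ray(im,u,v):
    R=np.array(im["R"]);t=np.array(im["t"])
    c=-R.T@t; d=R.T@np.array([(u-im["cx"])/im["fx"],(v-im["cy"])/im["fy"],1]);return c,d
def atz(im,u,v,z):
    c,d=ray(im,u,v);return c+d*(z-c[2])/d[2]
def proj(im,P):
    P=np.atleast_2d(P);p=P@np.array(im["R"]).T+np.array(im["t"])
    return np.c_[p[:,0]/p[:,2]*im["fx"]+im["cx"],p[:,1]/p[:,2]*im["fy"]+im["cy"]]
def unc(x,y,k,x0,y0): return (x+.5)/k-.5+x0,(y+.5)/k-.5+y0
def tri(a,pa,b,pb):
    c1,d1=ray(a,*pa);c2,d2=ray(b,*pb)
    s=np.linalg.lstsq(np.c_[d1,-d2],c2-c1,rcond=None)[0]
    return (c1+d1*s[0]+c2+d2*s[1])/2, np.linalg.norm(c1+d1*s[0]-c2-d2*s[1])
E
python3 - <<'E'
from h import *
np.set_printoptions(precision=4,suppress=True)
d=pickle.load(open("d0.pkl","rb"));T=d["top"];S=d["scene"]
f=lambda pts,k,x0,y0,z:np.array([atz(T,*unc(*p,k,x0,y0),z) for p in pts])
r=f([(118,52),(713,122),(680,488),(72,413)],7,320,190,.115)
print("rack",r,r.mean(0)); e=np.linalg.norm(np.roll(r,-1,0)-r,axis=1);print(e)
v=r[0]+r[1]-r[2]-r[3];print("yaw +x",np.degrees(np.arctan2(v[1],v[0])));v=r[0]+r[3]-r[1]-r[2];print("yaw y",np.degrees(np.arctan2(v[1],v[0]))-90)
h=f([(503,237),(592,245),(580,345),(492,335)],7,320,190,.157);print("head",h,h.mean(0),np.linalg.norm(np.roll(h,-1,0)-h,axis=1))
v=h[0]+h[1]-h[2]-h[3];print("yaw",np.degrees(np.arctan2(v[1],v[0])))
sc=f([(462,220),(610,243),(594,363),(447,341)],7,320,190,.121);print("screws",sc.mean(0));v=sc[0]+sc[1]-sc[2]-sc[3];print("yaw",np.degrees(np.arctan2(v[1],v[0])))
sb=f([(200,188),(346,193),(340,318),(194,312)],7,320,190,.121);print("blk screws",sb.mean(0))
n=f([(248,236),(284,293),(257,376),(192,401),(155,347),(183,264)],5,145,165,.114);print("neck",n,n.mean(0));v=n[0]-n[3];print("yaw",np.degrees(np.arctan2(v[1],v[0])))
m=f([(184,443)],5,145,165,.102);fc=f([(197,123)],5,145,165,.15);print("mark,filler",m,fc)
tc=f([(445,125),(330,505),(45,425),(175,45)],5,145,165,.1);print("tank",tc,np.linalg.norm(np.roll(tc,-1,0)-tc,axis=1))
print(tri(T,unc(98,284,6,270,165),S,unc(310,83,5,300,185)))
print("knob",f([(98,284)],6,270,165,.107))
b=f([(128,70),(272,80),(262,272),(113,265)],6,270,165,.008);print("cbase",b,b.mean(0),np.linalg.norm(np.roll(b,-1,0)-b,axis=1));v=b[0]+b[1]-b[2]-b[3];print(np.degrees(np.arctan2(v[1],v[0])))
hh=f([(143,108),(227,110),(223,205),(139,198)],6,270,165,.092);print(hh.mean(0))
from scipy.spatial.transform import Rotation as Ro
print(Ro.from_rotvec([-3.07721671e+00, -6.23444153e-01,  7.58760792e-04]).as_matrix())
E
```

```text
rack [[ 0.5846 -0.135   0.115 ]
 [ 0.5558 -0.3936  0.115 ]
 [ 0.3984 -0.3758  0.115 ]
 [ 0.4289 -0.1154  0.115 ]] [ 0.4919 -0.2549  0.115 ]
[0.2602 0.1584 0.2622 0.1569]
yaw +x -6.781961342384901
yaw y -6.519773998265876
head [[ 0.503  -0.2939  0.157 ]
 [ 0.4999 -0.3311  0.157 ]
 [ 0.4583 -0.3254  0.157 ]
 [ 0.4622 -0.2887  0.157 ]] [ 0.4809 -0.3098  0.157 ] [0.0373 0.042  0.0369 0.0411]
yaw -7.541788522497286
screws [ 0.4817 -0.3109  0.121 ]
yaw -8.213223484933673
blk screws [ 0.4977 -0.2     0.121 ]
neck [[0.5368 0.2941 0.114 ]
 [0.5026 0.2712 0.114 ]
 [0.4529 0.2854 0.114 ]
 [0.4378 0.3234 0.114 ]
 [0.4698 0.3469 0.114 ]
 [0.5197 0.3324 0.114 ]] [0.4866 0.3089 0.114 ]
yaw -16.4860036109938
mark,filler [[0.4127 0.3309 0.102 ]] [[0.6006 0.3164 0.15  ]]
tank [[0.6071 0.1804 0.1   ]
 [0.3762 0.2425 0.1   ]
 [0.423  0.4154 0.1   ]
 [0.6556 0.3477 0.1   ]] [0.2391 0.1791 0.2423 0.1742]
(array([0.5383, 0.0196, 0.1073]), np.float64(0.0028120015079846584))
knob [[0.5388 0.0183 0.107 ]]
cbase [[ 0.6653  0.0106  0.008 ]
 [ 0.6603 -0.0688  0.008 ]
 [ 0.554  -0.0641  0.008 ]
 [ 0.5573  0.0173  0.008 ]] [ 0.6093 -0.0262  0.008 ] [0.0796 0.1064 0.0815 0.1082]
-3.0466906316320244
[ 0.607  -0.0234  0.092 ]
[[ 0.9211  0.3892 -0.0008]
 [ 0.3892 -0.9211  0.0017]
 [-0.0001 -0.0019 -1.    ]]
```

```bash
cat >> h.py <<'E'
from scipy.spatial.transform import Rotation as Ro
def yawR(deg): # tool down with tool-x at world yaw deg
    a=np.radians(deg);x=np.array([np.cos(a),np.sin(a),0]);z=np.array([0,0,-1.]);return np.c_[x,np.cross(z,x),z]
def go(pos,yaw,s=None,R0=None,p0=None):
    if R0 is None: R0=Ro.from_rotvec(s["tool_rot"]).as_matrix();p0=np.array(s["position"])
    print("shift mm",np.round(1000*R0.T@(np.array(pos)-p0),1),"turn",np.round(np.degrees(Ro.from_matrix(R0.T@yawR(yaw)).as_rotvec()),2))
E
python3 - <<'E'
from h import *
from bench import *
s=get_state()
go([.253,-.598,.31],172,s);go([.535,.0185,.31],172,s);go([.535,.0185,.17],172,s)
E
```

```text
shift mm [   0.3   -0.4 -113.5] turn [-4.0000e-02 -1.0000e-01 -1.4909e+02]
shift mm [ 500.1 -458.5 -112.9] turn [-4.0000e-02 -1.0000e-01 -1.4909e+02]
shift mm [ 500.1 -458.3   27.1] turn [-4.0000e-02 -1.0000e-01 -1.4909e+02]
```

Request:
play_rows(series=[0,0,0,-0.113,0,-0.1,-149,0,0,0,-0.113,0,-0.1,-149,0,0,0,-0.113,0,-0.1,-149,0,0.5,-0.4585,-0.113,0,-0.1,-149,0,0.5,-0.4585,-0.113,0,-0.1,-149,0,0.5,-0.4585,-0.113,0,-0.1,-149,0,0.5,-0.4585,-0.113,0,-0.1,-149,0,0.5,-0.4585,-0.113,0,-0.1,-149,0,0.5,-0.4585,-0.113,0,-0.1,-149,0,0.5,-0.4585,-0.113,0,-0.1,-149])

```text
time: 0.98
position: [0.3746, -0.3314, 0.3102]
tool_rot: [2.125, 2.314, -0.002]
ft_force: [1.0, -1.2, -0.2]
grip_width: 0.326
```

Run:
```python
from h import *
from bench import *
s=get_state();print(s["time"],s["joint_positions"],s["position"],Ro.from_rotvec(s["tool_rot"]).as_matrix()[:,0])
go([.535,.0185,.31],172,s);go([.535,.0185,.17],172,s)
```

```text
0.9833 [ 1.03517557 -0.01799311 -0.35729967  1.61343465 -0.0050838   1.54494377
  0.76315741] [ 0.37459716 -0.33140468  0.31017468] [-8.49951159e-02  9.96380939e-01 -9.24413946e-04]
shift mm [ 3.350e+02  1.896e+02 -3.000e-01] turn [-7.000e-02  1.000e-02 -7.712e+01]
shift mm [335.1 189.7 139.7] turn [-7.000e-02  1.000e-02 -7.712e+01]
```

Request:
play_rows(series=[0,0.335,0.19,0,0,0,-77,0,0.335,0.19,0,0,0,-77,0,0.335,0.19,0,0,0,-77,0,0.335,0.19,0,0,0,-77,0,0.335,0.19,0,0,0,-77,0,0.335,0.19,0,0,0,-77,0,0.335,0.19,0,0,0,-77,0,0.335,0.19,0,0,0,-77,0,0.335,0.19,0,0,0,-77,0,0.335,0.19,0,0,0,-77])

```text
time: 1.82
position: [0.5381, 0.0239, 0.3101]
tool_rot: [0.354, 3.121, 0.006]
ft_force: [-0.6, 1.3, 0.7]
grip_width: 0.004
```

Run:
```python
from h import *
from bench import *
s=get_state();print(s["time"],s["joint_positions"],s["position"],Ro.from_rotvec(s["tool_rot"]).as_matrix()[:,0])
go([.535,.0185,.17],172,s)
im=get_image("wrist");pickle.dump(im,open("w1.pkl","wb"));cv2.imwrite("pics/w1.png",im["frame"][:,:,::-1])
```

```text
1.8167 [ 0.62312702  0.09926013 -0.76706176  1.51938689  0.06531141  1.54947714
  1.20228468] [0.53811649 0.0239446  0.31005754] [-9.74631422e-01  2.23815923e-01  1.52404468e-04]
shift mm [  1.8  -6.5 140. ] turn [ 0.21  0.   -4.93]
```

View pics/w1.png

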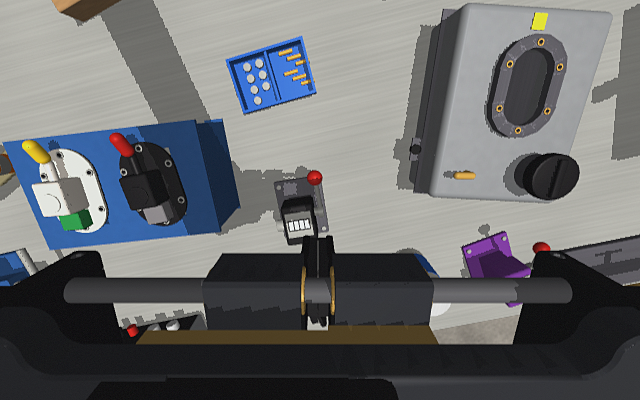

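The wrist view shows the knob at (315,178), the tank neck at (525,85), the white pump head at (57,197) and the yellow cap at (37,152). I'll measure from this image too.

Run:
```python
from h import *
np.set_printoptions(precision=4,suppress=True)
W=pickle.load(open("w1.pkl","rb"));T=pickle.load(open("d0.pkl","rb"))["top"]
print("knob",atz(W,315,178,.107), tri(W,(315,178),T,unc(98,284,6,270,165)))
n=np.array([atz(W,u,v,.114) for u,v in [(541,42),(510,64),(499,108),(518,130),(547,111),(560,66)]])
print(n,n.mean(0),"mark",atz(W,540,21,.102))
v=n[3]-n[0];print("yaw",np.degrees(np.arctan2(v[1],v[0])))
k=4
cv2.imwrite("pics/c6.png",cv2.resize(W["frame"][0:150,470:620,::-1],None,fx=4,fy=4,interpolation=cv2.INTER_CUBIC))
cv2.imwrite("pics/c7.png",cv2.resize(W["frame"][120:250,10:120,::-1],None,fx=4.5,fy=4.5,interpolation=cv2.INTER_CUBIC))
```

```text
knob [0.541  0.0199 0.107 ] (array([0.5395, 0.0191, 0.1093]), np.float64(0.002601436804977071))
[[0.4368 0.326  0.114 ]
 [0.4531 0.2887 0.114 ]
 [0.5027 0.2736 0.114 ]
 [0.5365 0.2973 0.114 ]
 [0.5205 0.3344 0.114 ]
 [0.4693 0.3493 0.114 ]] [0.4865 0.3115 0.114 ] mark [0.4123 0.3334 0.102 ]
yaw -16.06462077093524
```

View pics/c6.png

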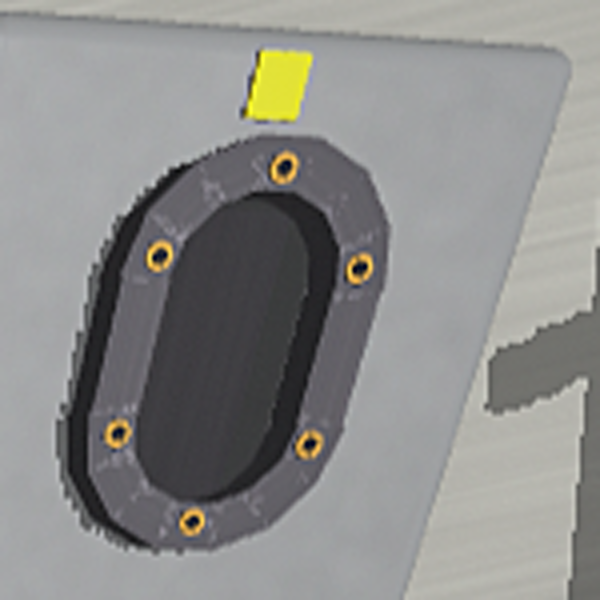

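View pics/c7.png

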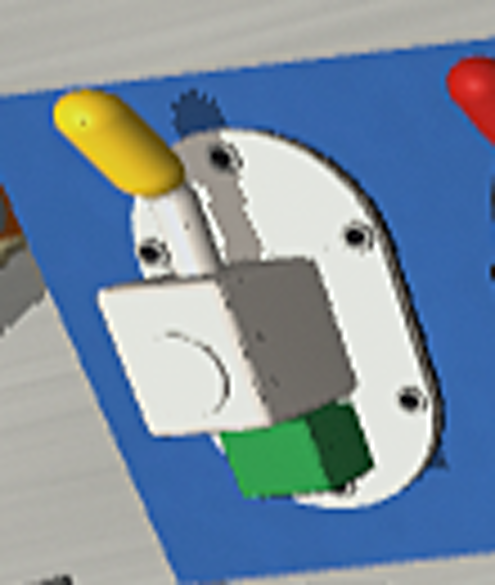

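Request:
play_rows(series=[0,0.002,-0.006,0.06,0,0,-5,0,0.002,-0.006,0.12,0,0,-5,0,0.002,-0.006,0.175,0,0,-5,0,0.002,-0.006,0.175,0,0,-5,0,0.002,-0.006,0.175,0,0,-5])

```text
time: 2.28
position: [0.5284, 0.0084, 0.1283]
tool_rot: [-0.246, -3.12, 0.002]
ft_force: [-1.1, -0.5, -1.3]
grip_width: 0.006
```

Run:
```python
from h import *
from bench import *
s=get_state();print(s["time"],s["position"],s["ft_force"],s["joint_positions"])
go([.535,.019,.135],172,s);go([.535,.019,.048],172,s)
im=get_image("scene");pickle.dump(im,open("s2.pkl","wb"));cv2.imwrite("pics/s2.png",cv2.resize(im["frame"][140:260,270:420,::-1],None,fx=5,fy=5,interpolation=cv2.INTER_CUBIC))
```

```text
2.2833 [0.52837737 0.00835302 0.12829417] [-1.14799844 -0.50628268 -1.30188655] [ 0.6224382   0.18429877 -0.75417874  1.80958284  0.13353971  1.21187437
  1.24173997]
shift mm [-4.8 11.5 -6.8] turn [-0.14 -0.67 -1.01]
shift mm [-5.8 11.8 80.2] turn [-0.14 -0.67 -1.01]
```

View pics/s2.png

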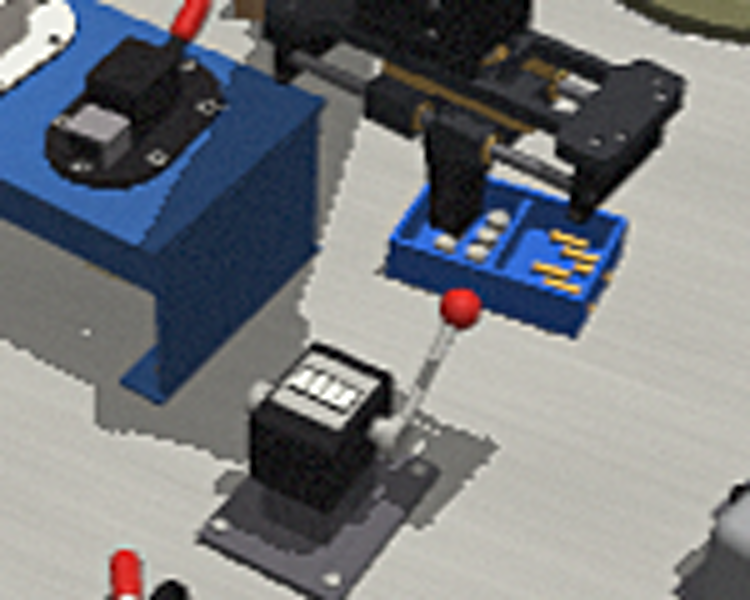

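Run:
```python
from h import *
from bench import *
S=pickle.load(open("s2.pkl","rb"))
print(proj(S,[[.5284,.0084,.128],[.5395,.019,.107],[.5395,.019,.118]]))
s=get_state();print(s["position"])
```

```text
[[359.22083543 191.46141312]
 [360.6211841  201.45842471]
 [360.92366362 198.31909336]]
[0.52945085 0.00865396 0.12994866]
```

Request:
play_rows(series=[0,-0.0055,0.0105,-0.006,0,-0.6,-1,0,-0.0055,0.0105,-0.006,0,-0.6,-1,0,-0.0055,0.0105,-0.006,0,-0.6,-1,0,-0.0055,0.0105,-0.006,0,-0.6,-1])

```text
time: 2.67
position: [0.5427, 0.0199, 0.1437]
tool_rot: [0.214, 3.12, -0.003]
ft_force: [0.0, 0.3, 0.5]
grip_width: 0.003
```

Run:
```python
from h import *
from bench import *
s=get_state();print(s["time"],s["position"],s["ft_force"])
go([.535,.019,.135],172,s);go([.535,.019,.048],172,s)
```

```text
2.6667 [0.5427185  0.0199377  0.14372477] [0.01270831 0.32898149 0.53035643]
shift mm [ 7.6 -2.   8.6] turn [-0.05  0.84  0.17]
shift mm [ 8.9 -1.9 95.6] turn [-0.05  0.84  0.17]
```

Request:
play_rows(series=[0,0.007,-0.002,0.008,0,0.8,0,0,0.007,-0.002,0.008,0,0.8,0,0,0.007,-0.002,0.008,0,0.8,0,0,0.007,-0.002,0.008,0,0.8,0,0,0.007,-0.002,0.008,0,0.8,0,0,0.007,-0.002,0.008,0,0.8,0])

```text
time: 3.17
position: [0.5338, 0.0184, 0.133]
tool_rot: [-0.215, -3.131, 0.001]
ft_force: [-0.4, 0.7, 0.7]
grip_width: 0.001
```

Run:
```python
from h import *
from bench import *
s=get_state();print(s["time"],s["position"],s["ft_force"],s["qd"].round(3))
go([.535,.019,.135],172,s);go([.535,.019,.047],172,s)
```

```text
3.1667 [0.5337931  0.01842396 0.13304978] [-0.370863    0.73722168  0.65436292] [-0.001  0.002 -0.    -0.001 -0.    -0.002  0.001]
shift mm [-1.1  0.7 -2. ] turn [-0.05 -0.21  0.15]
shift mm [-1.4  0.8 86. ] turn [-0.05 -0.21  0.15]
```

Request:
play_rows(series=[0,-0.001,0.001,0.018,0,0,0,0,-0.001,0.001,0.032,0,0,0,0,-0.001,0.001,0.046,0,0,0,0,-0.001,0.001,0.058,0,0,0,0,-0.001,0.001,0.068,0,0,0,0,-0.001,0.001,0.076,0,0,0,0,-0.001,0.001,0.081,0,0,0,0,-0.001,0.001,0.084,0,0,0,0,-0.001,0.001,0.084,0,0,0,0,-0.001,0.001,0.084,0,0,0])

```text
time: 4.0
position: [0.5348, 0.0193, 0.0493]
tool_rot: [-0.215, -3.131, 0.001]
ft_force: [-2.2, 0.4, 3.5]
grip_width: 0.003
```

Run:
```python
from h import *
from bench import *
s=get_state();print(s["time"],s["position"],s["ft_force"],s["qd"].round(3))
im=get_image("scene");pickle.dump(im,open("s3.pkl","wb"));cv2.imwrite("pics/s3.png",cv2.resize(im["frame"][140:260,270:420,::-1],None,fx=5,fy=5,interpolation=cv2.INTER_CUBIC))
print(proj(im,[[.5345,.019,.039]]))
```

```text
4.0 [0.53479479 0.01932096 0.04926581] [-2.16742426  0.36581487  3.4523838 ] [ 0.001 -0.008 -0.002 -0.004 -0.001  0.001  0.   ]
[[359.62929927 218.73550823]]
```

View pics/s3.png

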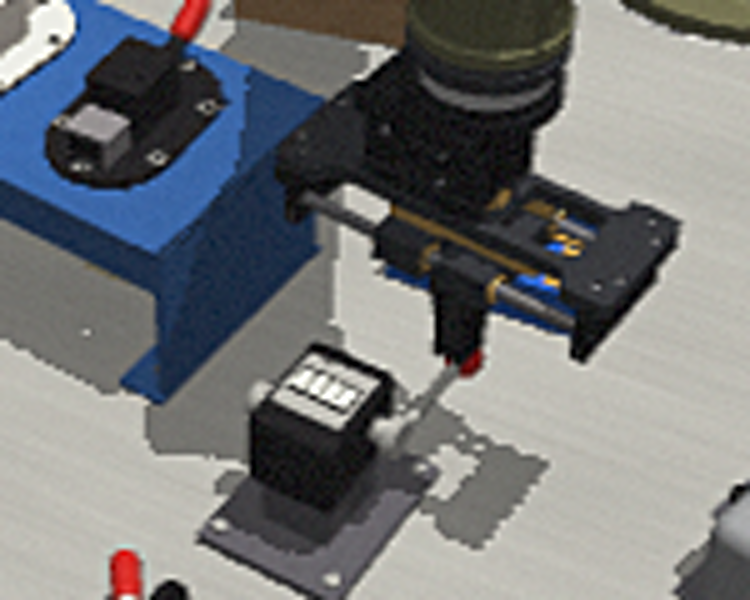

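Run:
```python
from h import *
S=pickle.load(open("s3.pkl","rb"))
for a in [.55,.2,0,-.1,-.2,-.3,-.4]:
    k=np.array([.6025-.074*np.cos(a),.016+.0039*np.cos(a),.068+.074*np.sin(a)])
    p=proj(S,k)[0];print(a,k,p,(p[0]-270)*5+2,(p[1]-140)*5+2)
p=proj(S,[[.6025,.016,.068],[.535,.019,.0493]]);print((p-[270,140])*5+2)
cv2.imwrite("pics/s3b.png",cv2.resize(S["frame"][195:235,340:380,::-1],None,fx=14,fy=14,interpolation=cv2.INTER_CUBIC))
```

```text
0.55 [0.53941319 0.01932485 0.10667885] [360.74262477 201.5712508 ] 455.71312383163655 309.85625400284505
0.2 [0.52997507 0.01982226 0.08270153] [361.78584585 206.09755599] 460.92922923962544 332.4877799707866
0 [0.5285 0.0199 0.068 ] [361.64600552 209.76145545] 460.2300275882153 350.8072772548576
-0.1 [0.52886969 0.01988052 0.06061233] [361.38167387 211.82798116] 458.90836934967564 361.13990578051397
-0.2 [0.52997507 0.01982226 0.05329847] [360.99271927 214.02470533] 456.9635963623061 372.123526668074
-0.3 [0.5318051  0.01972581 0.0461315 ] [360.48390558 216.33140644] 454.4195279096469 383.6570321999117
-0.4 [0.53434149 0.01959214 0.03918304] [359.86073178 218.7275518 ] 451.3036589153044 395.63775899075097
[[392.13802246 438.69975997]
 [451.072196   382.78810689]]
```

View pics/s3b.png

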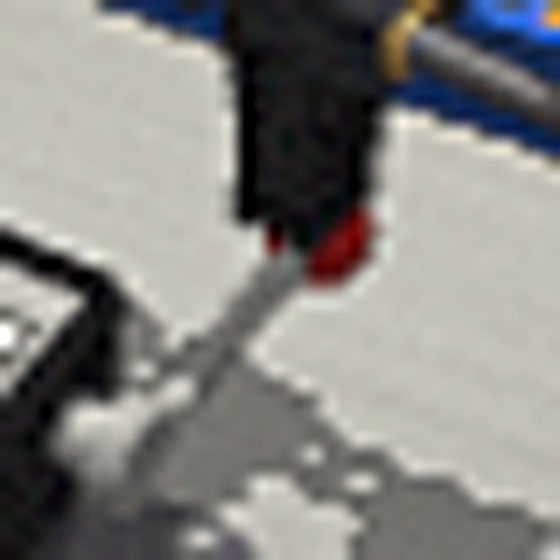

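Run:
```python
from h import *
from bench import *
im=get_image("top");a=cv2.resize(im["frame"][160:230,265:335,::-1],None,fx=8,fy=8,interpolation=cv2.INTER_CUBIC)
cv2.imwrite("pics/t4.png",a)
im=get_image("wrist");cv2.imwrite("pics/w4.png",im["frame"][:,:,::-1]);print(proj(im,[[.535,.019,.049],[.5288,.0199,.061]]))
print(get_state()["ft_force"])
```

```text
[[317.53756598 233.28687237]
 [317.5700907  231.85885292]]
[-2.08383468  1.29686852  2.76457824]
```

View pics/t4.png

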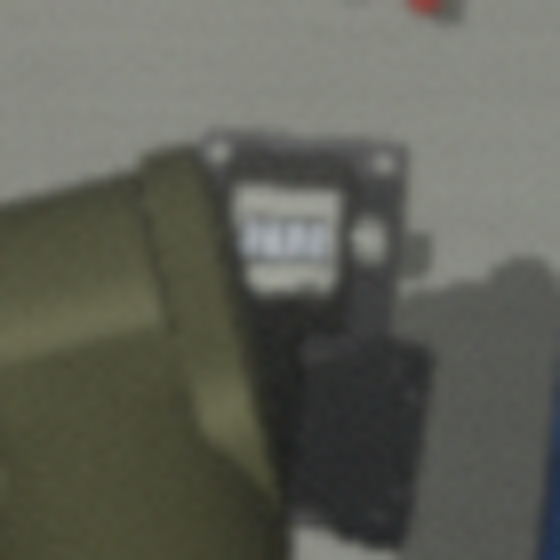

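View pics/w4.png

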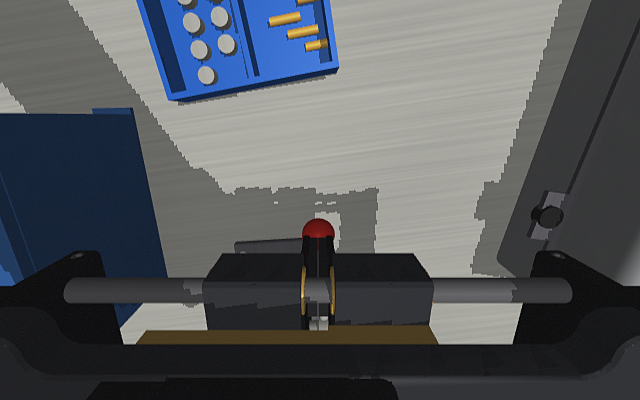

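Run:
```python
from h import *
from bench import *
W=get_image("wrist");S=pickle.load(open("s3.pkl","rb"))
print(tri(W,(318.5,233.5),S,(363.2,212)))
print(-W["R"].T@W["t"], W["R"]@np.array([.53,.02,.06])+W["t"],W["R"]@np.array([.53,.02,.04])+W["t"])
f=W["frame"][205:270,285:350,::-1];cv2.imwrite("pics/w5.png",cv2.resize(f,None,fx=9,fy=9,interpolation=cv2.INTER_CUBIC))
# red mask
for im,b in((W,(280,360,200,280)),(S,(345,380,195,230))):
    a=im["frame"][b[2]:b[3],b[0]:b[1]].astype(int);m=(a[:,:,0]>90)&(a[:,:,1]<60)&(a[:,:,2]<60);y,x=np.nonzero(m);print(x.min()+b[0],x.max()+b[0],y.min()+b[2],y.max()+b[2])
```

```text
(array([0.52890401, 0.02264652, 0.06232005]), np.float64(0.004523906732219872))
[0.45378864 0.03056171 0.237839  ] [0.0003239  0.02037385 0.19269467] [0.00036946 0.01440651 0.21178364]
302 334 222 239
363 365 211 213
```

View pics/w5.png

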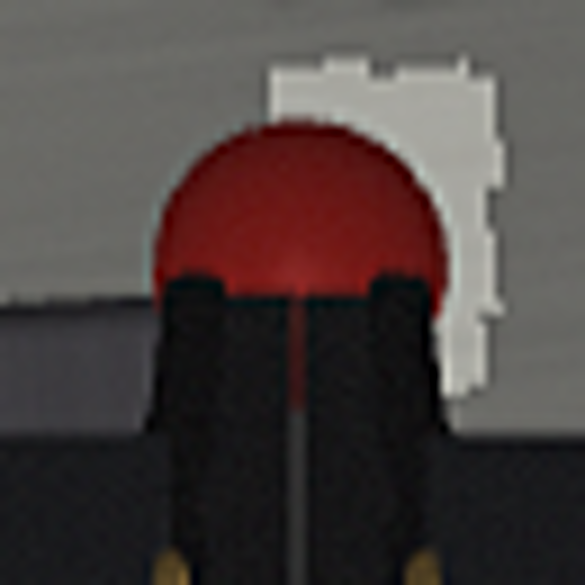

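Request:
play_rows(series=[0,0,0,0.003,0,0,0,0,0,0,0.006,0,0,0,0,0,0,0.009,0,0,0,0,0,0,0.009,0,0,0,0,0,0,0.009,0,0,0])

```text
time: 4.62
position: [0.5351, 0.0193, 0.04]
tool_rot: [-0.215, -3.131, 0.0]
ft_force: [0.2, -0.1, 3.1]
grip_width: 0.004
```

Run:
```python
from h import *
from bench import *
print(get_state()["position"],get_state()["ft_force"])
W=get_image("wrist")
f=W["frame"][205:270,285:350,::-1];cv2.imwrite("pics/w6.png",cv2.resize(f,None,fx=9,fy=9,interpolation=cv2.INTER_CUBIC))
```

```text
[0.53509238 0.01934045 0.03997663] [ 0.1847227  -0.05342685  3.14191722]
```

View pics/w6.png

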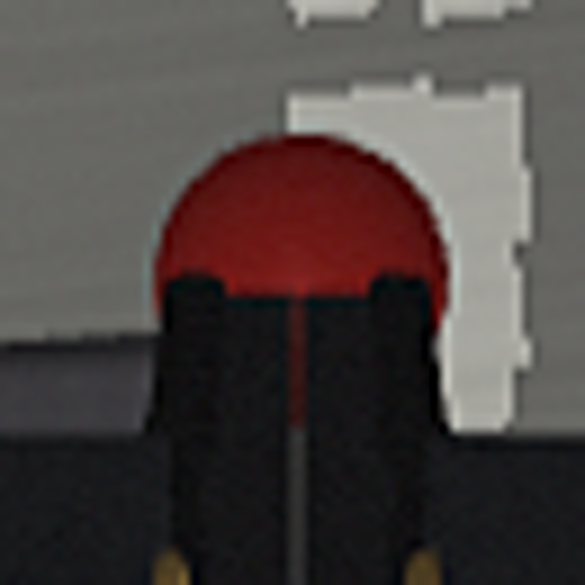

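Request:
play_rows(series=[0,0,0,0.003,0,0,0,0,0,0,0.006,0,0,0,0,0,0,0.009,0,0,0,0,0,0,0.011,0,0,0,0,0,0,0.011,0,0,0,0,0,0,0.011,0,0,0])

```text
time: 5.17
position: [0.5352, 0.0192, 0.0292]
tool_rot: [-0.215, -3.132, 0.001]
ft_force: [3.4, -0.0, 4.2]
grip_width: 0.005
```

Run:
```python
from h import *
from bench import *
print(get_state()["position"],get_state()["ft_force"])
W=get_image("wrist")
S=get_image("scene")
f=W["frame"][205:270,285:350,::-1];g=S["frame"][195:235,335:375,::-1]
cv2.imwrite("pics/w7.png",np.hstack([cv2.resize(x,(400,400),interpolation=cv2.INTER_CUBIC) for x in(f,g)]))
```

```text
[0.5352459  0.01924576 0.0292151 ] [ 3.37179737e+00 -3.50720843e-03  4.24965466e+00]
```

View pics/w7.png

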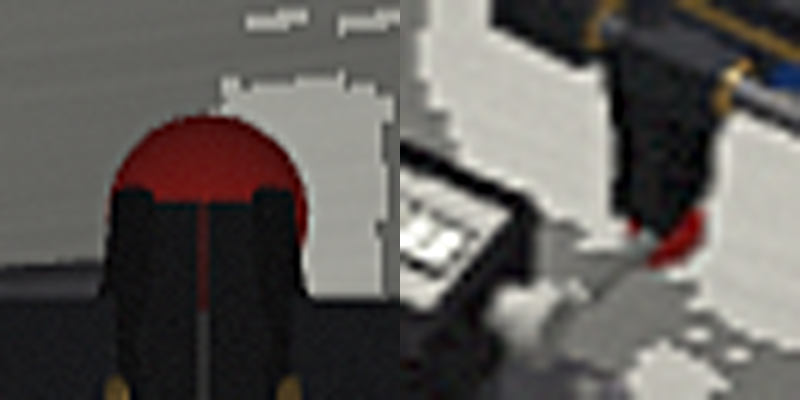

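Request:
play_rows(series=[0,0,0,0.002,0,0,0,0,0,0,0.004,0,0,0,0,0,0,0.004,0,0,0,0,0,0,0.004,0,0,0])

```text
time: 5.6
position: [0.5349, 0.0193, 0.0251]
tool_rot: [-0.215, -3.131, 0.001]
ft_force: [3.6, 0.8, 5.7]
grip_width: 0.005
```

Run:
```python
from h import *
from bench import *
print(get_state()["position"],get_state()["ft_force"])
S=get_image("scene")
g=S["frame"][195:235,335:375,::-1]
cv2.imwrite("pics/w8.png",cv2.resize(g,(600,600),interpolation=cv2.INTER_CUBIC))
```

```text
[0.53487613 0.019296   0.0251194 ] [3.5837986  0.8202108  5.68205348]
```

View pics/w8.png

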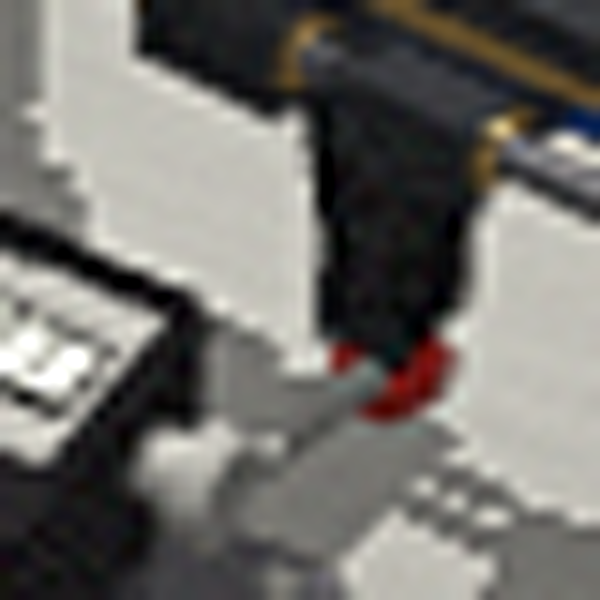

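Request:
play_rows(series=[0,0,0,0.002,0,0,0,0,0,0,0.003,0,0,0,0,0,0,0.003,0,0,0,0,0,0,0.003,0,0,0])

```text
time: 5.98
position: [0.5352, 0.0193, 0.0241]
tool_rot: [-0.215, -3.132, 0.003]
ft_force: [-0.9, -0.2, 19.1]
grip_width: 0.005
```

Force jumped to 19 N, so the stop is reached. Now I lift away.

Request:
play_rows(series=[0,0,0,-0.041,0,0,0,0,0,0,-0.082,0,0,0,0,0,0,-0.123,0,0,0,0,0,0,-0.164,0,0,0,0,0,0,-0.205,0,0,0,0,0,0,-0.246,0,0,0,50,0,0,-0.28,0,0,0,100,0,0,-0.28,0,0,0,100,0,0,-0.28,0,0,0])

```text
time: 6.73
position: [0.5349, 0.0195, 0.3023]
tool_rot: [-0.215, -3.129, 0.001]
ft_force: [-1.0, -0.6, -1.2]
grip_width: 0.152
```

Run:
```python
from h import *
from bench import *
s=get_state();print(s["time"],s["position"],s["ft_force"],s["joint_positions"])
R=Ro.from_rotvec(s["tool_rot"]).as_matrix();print(np.degrees(np.arctan2(R[1,0],R[0,0])))
S=get_image("scene")
cv2.imwrite("pics/s9.png",cv2.resize(S["frame"][80:260,250:430,::-1],(600,600),interpolation=cv2.INTER_CUBIC))
# above pump standoff
go([.481,-.310,.31],172.2,s);go([.497,-.313,.31],172.2,s)
```

```text
6.7333 [0.5348646  0.01952404 0.30225744] [-0.98807201 -0.63372931 -1.19627764] [ 0.6376136   0.09764497 -0.77503509  1.53650237  0.06824283  1.54016646
  1.29632149]
172.14946058794024
shift mm [   8.4 -333.8   -7.3] turn [-0.07 -0.27 -0.05]
shift mm [  -7.9 -334.6   -7.4] turn [-0.07 -0.27 -0.05]
```

View pics/s9.png

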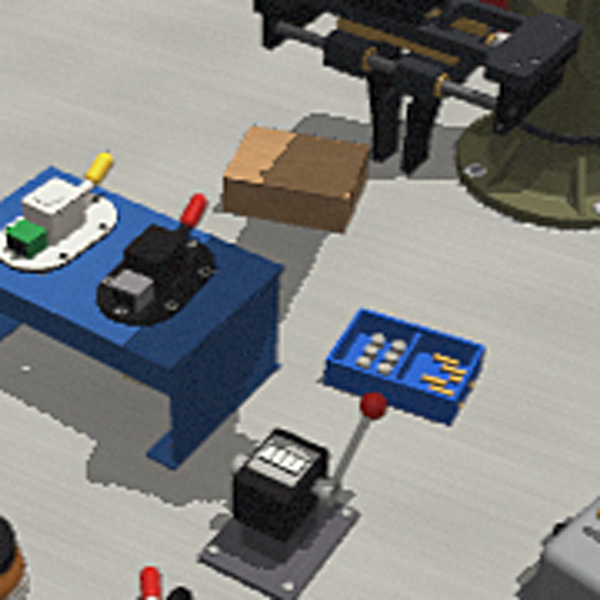

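Run:
```python
from h import *
from bench import *
S=get_image("scene")
s=get_state();print(s["position"],proj(S,[s["position"],s["position"]+[0,0,.019]]))
```

```text
[0.53375937 0.0191551  0.2996303 ] [[367.7335599  137.8613687 ]
 [368.43213075 130.75529863]]
```

Request:
play_rows(series=[100,0.004,-0.041,-0.008,0,0,0,100,0.004,-0.083,-0.008,0,0,0,100,0.004,-0.125,-0.008,0,0,0,100,0.004,-0.165,-0.008,0,0,0,100,0.004,-0.206,-0.008,0,0,0,100,0.004,-0.247,-0.008,0,0,0,100,0.004,-0.288,-0.008,0,0,0,100,0.004,-0.325,-0.008,0,0,0,100,0.004,-0.334,-0.008,0,0,0,100,0.004,-0.334,-0.008,0,0,0])

```text
time: 7.67
position: [0.4827, -0.3146, 0.3065]
tool_rot: [-0.226, -3.123, -0.004]
ft_force: [-0.3, 0.1, -0.9]
grip_width: 0.961
```

Request:
play_rows(series=[100,0,0,0,0,0,0,100,0,0,0,0,0,0,100,0,0,0,0,0,0,100,0,0,0,0,0,0])

```text
time: 8.0
position: [0.4866, -0.3089, 0.3104]
tool_rot: [-0.21, -3.131, 0.001]
ft_force: [0.2, 0.3, 0.1]
grip_width: 0.995
```

Run:
```python
from h import *
from bench import *
s=get_state();print(s["time"],s["position"],s["ft_force"],s["qd"].round(3))
W=get_image("wrist");pickle.dump(W,open("w9.pkl","wb"));cv2.imwrite("pics/w9.png",W["frame"][:,:,::-1])
print(proj(W,[[.481,-.31,.157],[.481,-.31,.115]]))
```

```text
8.0 [ 0.48657133 -0.30889852  0.3104006 ] [0.24457231 0.31087985 0.07634738] [ 0.003 -0.001  0.007 -0.007  0.003 -0.003  0.002]
[[316.53899211 179.95445842]
 [316.70316518 173.31311788]]
```

View pics/w9.png

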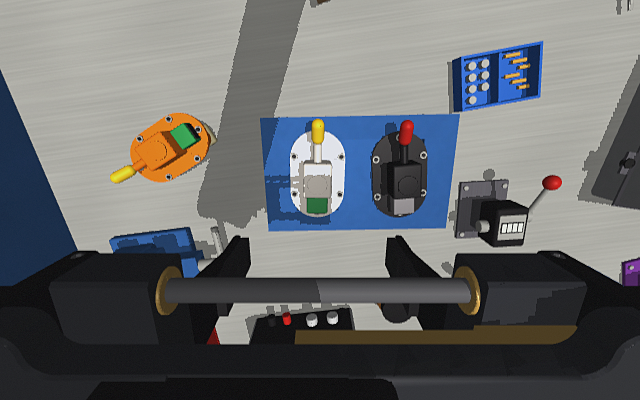

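Run:
```python
from h import *
from bench import *
s=get_state();W=pickle.load(open("w9.pkl","rb"))
R=Ro.from_rotvec(s["tool_rot"]).as_matrix();p=s["position"]
for dx in(-.0095,.0095):
  for dz in(0,-.01,-.019,-.03,-.05):
    P=np.array([p+R@[dx,y,dz] for y in(-.0435,.0435)]);print(dx,dz,proj(W,P).round(1).tolist(),(P@W["R"].T+W["t"])[:,2])
a=W["frame"][220:320,190:450,::-1];cv2.imwrite("pics/w9f.png",cv2.resize(a,None,fx=3,fy=3,interpolation=cv2.INTER_CUBIC))
a=W["frame"][105:240,255:385,::-1];cv2.imwrite("pics/w9p.png",cv2.resize(a,None,fx=4.4,fy=4.4,interpolation=cv2.INTER_CUBIC))
```

```text
-0.0095 0 [[258.2, 245.2], [376.5, 245.4]] [0.20699642 0.20692741]
-0.0095 -0.01 [[255.4, 251.5], [379.3, 251.7]] [0.19746017 0.19739116]
-0.0095 -0.019 [[252.5, 257.8], [382.1, 258.0]] [0.18887755 0.18880854]
-0.0095 -0.03 [[248.7, 266.2], [385.9, 266.4]] [0.17838768 0.17831867]
-0.0095 -0.05 [[240.4, 284.4], [394.0, 284.6]] [0.15931519 0.15924618]
0.0095 0 [[256.6, 221.1], [378.2, 221.3]] [0.20127746 0.20120845]
0.0095 -0.01 [[253.5, 226.4], [381.2, 226.6]] [0.19174121 0.19167221]
0.0095 -0.019 [[250.5, 231.7], [384.2, 231.8]] [0.18315859 0.18308958]
0.0095 -0.03 [[246.4, 238.8], [388.2, 239.0]] [0.17266872 0.17259972]
0.0095 -0.05 [[237.6, 254.2], [396.9, 254.5]] [0.15359623 0.15352723]
```

View pics/w9f.png

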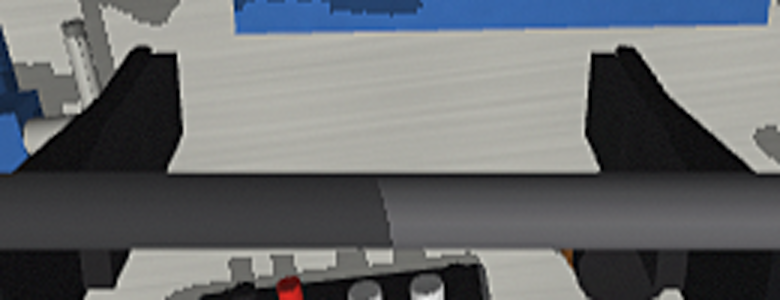

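View pics/w9p.png

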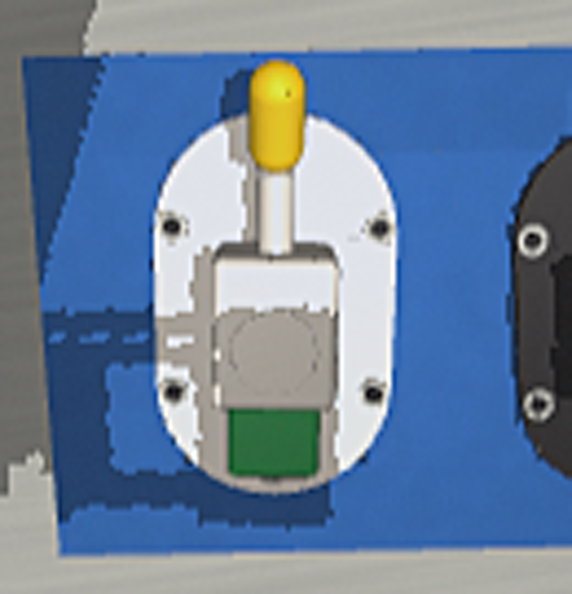

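Run:
```python
from h import *
np.set_printoptions(precision=4,suppress=True)
W=pickle.load(open("w9.pkl","rb"))
f=lambda pts,z:np.array([atz(W,*unc(*p,4.4,255,105),z) for p in pts])
a=f([(172,227),(379,229),(373,393),(174,392)],.121)
print("screws",a,a.mean(0));v=a[2]+a[3]-a[0]-a[1];print(np.degrees(np.arctan2(v[1],v[0])));v=a[0]+a[3]-a[1]-a[2];print(np.degrees(np.arctan2(v[1],v[0]))+90)
h=f([(214,258),(338,258),(334,408),(217,408)],.157);print("head",h,h.mean(0),np.linalg.norm(np.roll(h,-1,0)-h,axis=1))
c=f([(320-44,62)],.154);print("cap end",c)
e=f([(155,300),(396,300)],.121);print("flange sides",e,e.mean(0))
e=f([(276,112),(276,492)],.121);print("flange ends",e,e.mean(0))
b=atz(W,277/4.4+255-.4,120/4.4+105,.154);print(b)
r=f([(22,57),(60,555)],.115);print(r)
```

```text
screws [[ 0.4527 -0.3372  0.121 ]
 [ 0.4617 -0.2749  0.121 ]
 [ 0.5129 -0.2824  0.121 ]
 [ 0.5042 -0.3448  0.121 ]] [ 0.4829 -0.3098  0.121 ]
-8.362858248845436
-8.042506295973538
head [[ 0.4582 -0.3233  0.157 ]
 [ 0.4628 -0.2892  0.157 ]
 [ 0.5056 -0.2955  0.157 ]
 [ 0.5011 -0.3288  0.157 ]] [ 0.4819 -0.3092  0.157 ] [0.0344 0.0432 0.0336 0.0433]
cap end [[ 0.409  -0.2993  0.154 ]]
flange sides [[ 0.4743 -0.346   0.121 ]
 [ 0.4841 -0.2721  0.121 ]] [ 0.4792 -0.309   0.121 ]
flange ends [[ 0.4234 -0.3014  0.121 ]
 [ 0.5418 -0.3173  0.121 ]] [ 0.4826 -0.3093  0.121 ]
[ 0.4244 -0.3011  0.154 ]
[[ 0.398  -0.374   0.115 ]
 [ 0.5567 -0.3923  0.115 ]]
```

Run:
```python
from h import *
from bench import *
s=get_state();print(s["position"])
go([.4822,-.3095,.155],171.9,s)
```

```text
[ 0.48646271 -0.30930033  0.31048344]
shift mm [  3.6  -0.6 155.5] turn [-0.06 -0.21  0.4 ]
```

Request:
play_rows(series=[100,0.004,-0.0005,0.035,0,0,0.4,100,0.004,-0.0005,0.07,0,0,0.4,100,0.004,-0.0005,0.105,0,0,0.4,100,0.004,-0.0005,0.135,0,0,0.4,100,0.004,-0.0005,0.155,0,0,0.4,100,0.004,-0.0005,0.155,0,0,0.4,100,0.004,-0.0005,0.155,0,0,0.4,100,0.004,-0.0005,0.155,0,0,0.4])

```text
time: 8.72
position: [0.4825, -0.3111, 0.1572]
tool_rot: [-0.225, -3.132, 0.003]
ft_force: [1.1, 0.2, 0.9]
grip_width: 1.002
```

Run:
```python
from h import *
from bench import *
s=get_state();print(s["time"],s["position"],s["ft_force"],s["qd"].round(3))
go([.4822,-.3095,.103],171.9,s)
W=get_image("wrist");S=get_image("scene")
cv2.imwrite("pics/w10.png",W["frame"][:,:,::-1]);cv2.imwrite("pics/s10.png",cv2.resize(S["frame"][60:220,200:360,::-1],(600,600),interpolation=cv2.INTER_CUBIC))
```

```text
8.7167 [ 0.4825117  -0.31109897  0.15718069] [1.14211431 0.21846383 0.93521115] [ 0.003 -0.01  -0.    -0.017 -0.001 -0.002 -0.001]
shift mm [ 0.5  1.7 54.2] turn [-0.12 -0.08 -0.11]
```

View pics/w10.png

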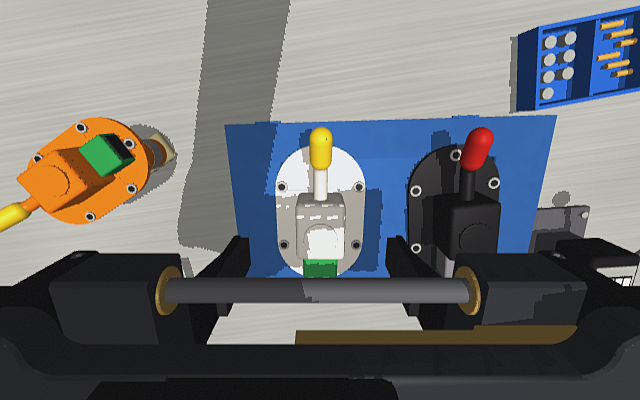

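View pics/s10.png

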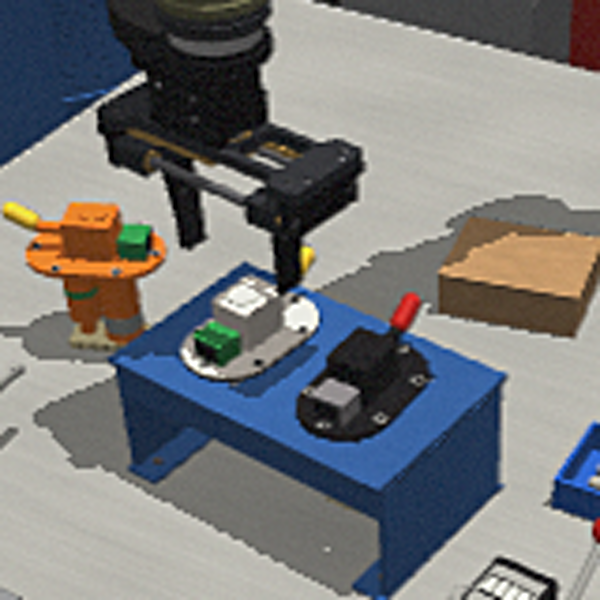

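Request:
play_rows(series=[100,0.0005,0.001,0.015,0,0,-0.1,100,0.0005,0.001,0.03,0,0,-0.1,100,0.0005,0.001,0.042,0,0,-0.1,100,0.0005,0.001,0.05,0,0,-0.1,100,0.0005,0.001,0.052,0,0,-0.1,100,0.0005,0.001,0.052,0,0,-0.1,100,0.0005,0.001,0.052,0,0,-0.1])

```text
time: 9.4
position: [0.4812, -0.3102, 0.104]
tool_rot: [-0.223, -3.131, 0.002]
ft_force: [-0.7, -0.3, 0.3]
grip_width: 1.002
```

Run:
```python
from h import *
from bench import *
s=get_state();print(s["time"],s["position"],s["ft_force"],s["qd"].round(3))
go([.4822,-.3095,.103],171.9,s)
W=get_image("wrist");S=get_image("scene")
cv2.imwrite("pics/w11.png",W["frame"][:,:,::-1]);cv2.imwrite("pics/s11.png",cv2.resize(S["frame"][100:200,220:320,::-1],(600,600),interpolation=cv2.INTER_CUBIC))
```

```text
9.4 [ 0.48122818 -0.31015984  0.10396906] [-0.69000258 -0.27945262  0.2646621 ] [-0.    -0.007 -0.001 -0.007 -0.002 -0.001  0.001]
shift mm [-0.9  0.8  1. ] turn [-0.07 -0.16 -0.05]
```

View pics/w11.png

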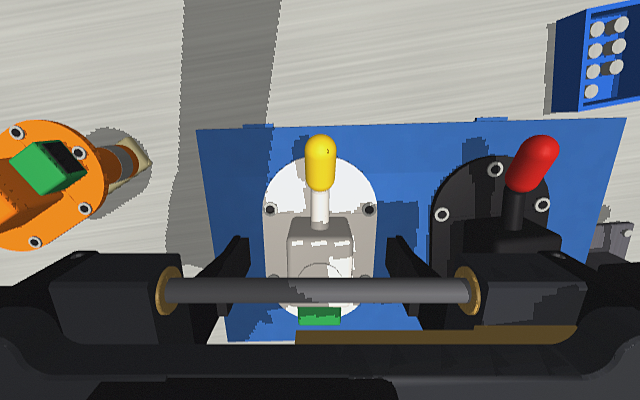

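View pics/s11.png

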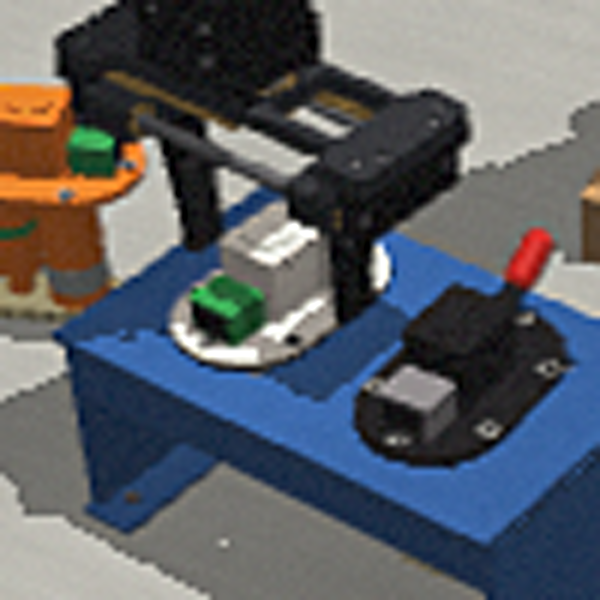

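Request:
play_rows(series=[60,-0.001,0.001,0,0,0,0,35,-0.001,0.001,0,0,0,0,20,-0.001,0.001,0,0,0,0,20,-0.001,0.001,0,0,0,0,20,-0.001,0.001,0,0,0,0,20,-0.001,0.001,0,0,0,0,20,-0.001,0.001,0,0,0,0,20,-0.001,0.001,0,0,0,0], force=40)

```text
time: 10.17
position: [0.4818, -0.3091, 0.1032]
tool_rot: [-0.223, -3.13, 0.001]
ft_force: [0.2, 0.4, 0.3]
grip_width: 0.475
```

Request:
play_rows(series=[10,0,0,0,0,0,0,10,0,0,0,0,0,0,10,0,0,0,0,0,0,10,0,0,0,0,0,0])

```text
time: 10.5
position: [0.4818, -0.3091, 0.1033]
tool_rot: [-0.223, -3.13, 0.001]
ft_force: [0.6, -0.6, -0.9]
grip_width: 0.408
```

Run:
```python
from h import *
from bench import *
s=get_state();print(s["time"],s["position"],s["ft_force"],s["torque"])
W=get_image("wrist");S=get_image("scene")
cv2.imwrite("pics/w12.png",W["frame"][:,:,::-1]);cv2.imwrite("pics/s12.png",cv2.resize(S["frame"][100:200,220:320,::-1],(600,600),interpolation=cv2.INTER_CUBIC))
```

```text
10.5 [ 0.48184162 -0.30911329  0.10327082] [ 0.60536151 -0.55353725 -0.91334035] [ 0.04100631 -0.14171585  0.01534423]
```

View pics/w12.png

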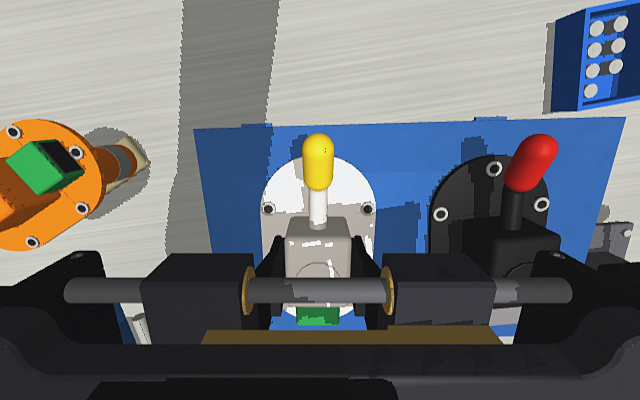

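View pics/s12.png

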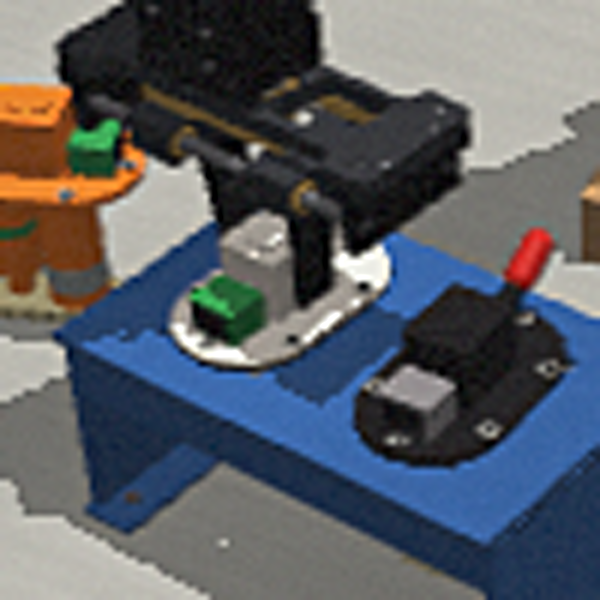

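Request:
play_rows(series=[10,0,0,-0.008,0,0,0,10,0,0,-0.02,0,0,0,10,0,0,-0.035,0,0,0,10,0,0,-0.055,0,0,0,10,0,0,-0.075,0,0,0,10,0,0,-0.095,0,0,0,10,0,0,-0.115,0,0,0,10,0,0,-0.12,0,0,0,10,0,0,-0.12,0,0,0])

```text
time: 11.35
position: [0.4834, -0.3094, 0.2256]
tool_rot: [-0.223, -3.133, 0.004]
ft_force: [-0.7, 0.6, -4.0]
grip_width: 0.409
```

Run:
```python
from h import *
from bench import *
s=get_state();print(s["time"],s["position"],s["ft_force"],s["torque"],s["grip_width"])
W=get_image("wrist");S=get_image("scene")
cv2.imwrite("pics/w13.png",W["frame"][:,:,::-1]);cv2.imwrite("pics/s13.png",cv2.resize(S["frame"][40:200,200:360,::-1],(600,600),interpolation=cv2.INTER_CUBIC))
go([.4822,-.3095,.295],171.9,s)
```

```text
11.35 [ 0.48344627 -0.30941832  0.22556051] [-0.73577325  0.56685435 -4.01559951] [ 0.05938089 -0.10078589 -0.01785635] 0.40938431147803916
shift mm [  1.2  -0.5 -69.4] turn [-0.16 -0.02 -0.04]
```

View pics/w13.png

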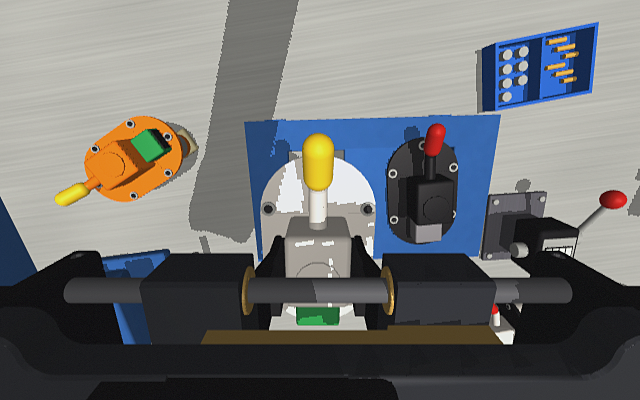

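View pics/s13.png

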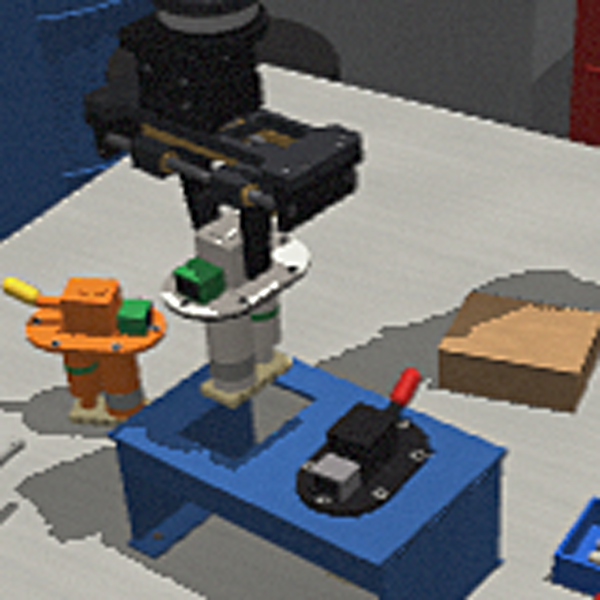

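Run:
```python
from h import *
from bench import *
s=get_state()
go([.4822,-.3095,.295],171.9,s)
go([.4822,-.10,.295],171.9,s)
go([.487,.31,.295],163.7,s)
```

```text
shift mm [ -0.1  -0.8 -72.5] turn [-0.02 -0.28 -0.05]
shift mm [ 29.6 206.6 -72.5] turn [-0.02 -0.28 -0.05]
shift mm [ 82.9 613.2 -72.4] turn [-0.04 -0.28  8.15]
```

Request:
play_rows(series=[10,0,0,-0.02,0,0,0,10,0,0,-0.045,0,0,0,10,0,0,-0.065,0,0,0,10,0.001,0.01,-0.072,0,0,0,10,0.004,0.03,-0.072,0,0,0,10,0.008,0.055,-0.072,0,0,0.5,10,0.012,0.085,-0.072,0,0,1,10,0.016,0.115,-0.072,0,0,1.5,10,0.02,0.145,-0.072,0,0,2,10,0.024,0.175,-0.072,0,0,2.5])

```text
time: 12.28
position: [0.482, -0.1282, 0.2925]
tool_rot: [-0.289, -3.12, -0.001]
ft_force: [0.8, -0.4, -3.4]
grip_width: 0.408
```

Run:
```python
from h import *
from bench import *
s=get_state();print(s["time"],s["position"],s["ft_force"],s["grip_width"])
go([.487,.31,.295],163.7,s)
```

```text
12.2833 [ 0.48196988 -0.12817397  0.29254254] [ 0.79068312 -0.44748003 -3.35875509] 0.40814246026558026
shift mm [ 75.5 431.7  -1.9] turn [-0.03 -0.45  5.73]
```

Request:
play_rows(series=[10,0.005,0.03,0,0,0,0.5,10,0.01,0.06,0,0,0,1,10,0.015,0.09,0,0,0,1.5,10,0.02,0.12,0,0,0,2,10,0.026,0.15,0,0,0,2.5,10,0.031,0.18,0,0,0,3,10,0.036,0.21,0,0,0,3.5,10,0.042,0.24,0,0,0,4,10,0.047,0.27,0,0,0,4.5,10,0.052,0.3,0,0,0,5])

```text
time: 13.12
position: [0.485, 0.175, 0.2927]
tool_rot: [-0.425, -3.106, 0.005]
ft_force: [0.4, -0.0, -3.8]
grip_width: 0.409
```

Run:
```python
from h import *
from bench import *
s=get_state();print(s["time"],s["position"],s["ft_force"],s["grip_width"])
go([.487,.31,.295],163.7,s)
```

```text
13.1167 [0.48497751 0.17497681 0.29273507] [ 4.11756902e-01 -8.56838760e-04 -3.76300342e+00] 0.4085087975308331
shift mm [ 34.3 130.6  -2.5] turn [-0.22 -0.36  0.73]
```

Request:
play_rows(series=[10,0.008,0.03,0,0,0,0.5,10,0.016,0.06,0,0,0,0.7,10,0.022,0.085,0,0,0,0.7,10,0.027,0.105,0,0,0,0.7,10,0.032,0.119,0,0,0,0.7,10,0.034,0.126,0,0,0,0.7,10,0.034,0.126,0,0,0,0.7,10,0.034,0.126,0,0,0,0.7,10,0.034,0.126,0,0,0,0.7,10,0.034,0.126,0,0,0,0.7])

```text
time: 13.95
position: [0.4896, 0.301, 0.2947]
tool_rot: [-0.45, -3.106, 0.004]
ft_force: [-0.6, -0.1, -4.2]
grip_width: 0.411
```

Run:
```python
from h import *
from bench import *
s=get_state();print(s["time"],s["position"],s["ft_force"],s["grip_width"],s["joint_positions"],s["qd"].round(3))
go([.4865,.3105,.2073],163.7,s)
d={}
for n in("wrist","scene","top"):
    d[n]=get_image(n);cv2.imwrite(f"pics/{n}14.png",d[n]["frame"][:,:,::-1])
d["s"]=s
pickle.dump(d,open("d14.pkl","wb"))
```

```text
13.95 [0.48962771 0.30100049 0.29474001] [-0.61806601 -0.06350201 -4.22312127] 0.4106781747384751 [ 0.25802935  0.26410526 -1.03522351  1.45380639  0.22511348  1.55515533
  0.51706053] [ 0.003  0.001 -0.    -0.008 -0.002  0.    -0.002]
shift mm [ 5.4  8.5 87.4] turn [-0.16 -0.18 -0.18]
```

View pics/wrist14.png

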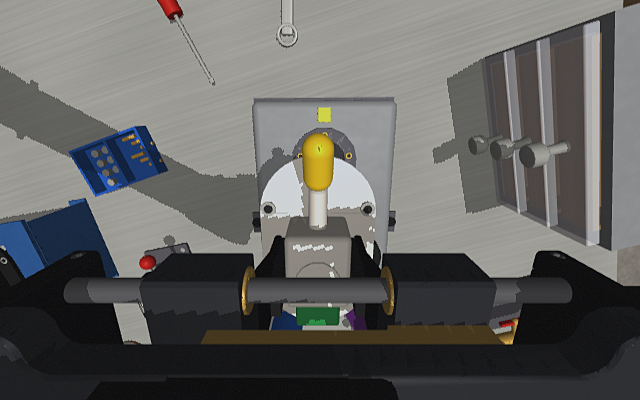

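View pics/scene14.png

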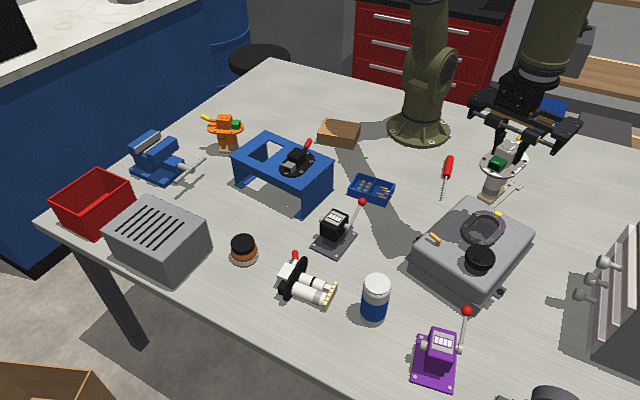

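Run:
```python
from h import *
np.set_printoptions(precision=4,suppress=True)
S=pickle.load(open("d0.pkl","rb"))["scene"];d=pickle.load(open("d14.pkl","rb"));W=d["wrist"]
n=np.array([atz(S,*unc(*p,4,400,170),.114) for p in [(309,178),(378,181),(404,231),(363,279),(290,273),(263,221)]])
print(n,n.mean(0))
v=(n[3]-n[0])  # diag
print("mark W",atz(W,324.3,114.5,.102),"mark S",atz(S,*unc(394,174,4,400,170),.102))
# longitudinal dir: lines of side bolts
for i in range(6):
  for j in range(i):
    print(i,j,np.degrees(np.arctan2(*(n[i]-n[j])[[1,0]])).round(1),np.linalg.norm(n[i]-n[j]).round(4))
cv2.imwrite("pics/w14c.png",cv2.resize(W["frame"][90:230,240:410,::-1],None,fx=4.5,fy=4.5,interpolation=cv2.INTER_CUBIC))
```

```text
[[0.45   0.2897 0.114 ]
 [0.4323 0.3272 0.114 ]
 [0.4674 0.3495 0.114 ]
 [0.5175 0.3365 0.114 ]
 [0.5332 0.2986 0.114 ]
 [0.4996 0.2743 0.114 ]] [0.4833 0.3126 0.114 ]
mark W [0.4125 0.332  0.102 ] mark S [0.4075 0.3351 0.102 ]
1 0 115.3 0.0415
2 0 73.8 0.0623
2 1 32.5 0.0416
3 0 34.8 0.0821
3 1 6.3 0.0857
3 2 -14.6 0.0518
4 0 6.1 0.0836
4 1 -15.8 0.1049
4 2 -37.8 0.0832
4 3 -67.5 0.0411
5 0 -17.2 0.0519
5 1 -38.2 0.0856
5 2 -66.8 0.0818
5 3 -106.1 0.0647
5 4 -144.2 0.0414
```

View pics/w14c.png

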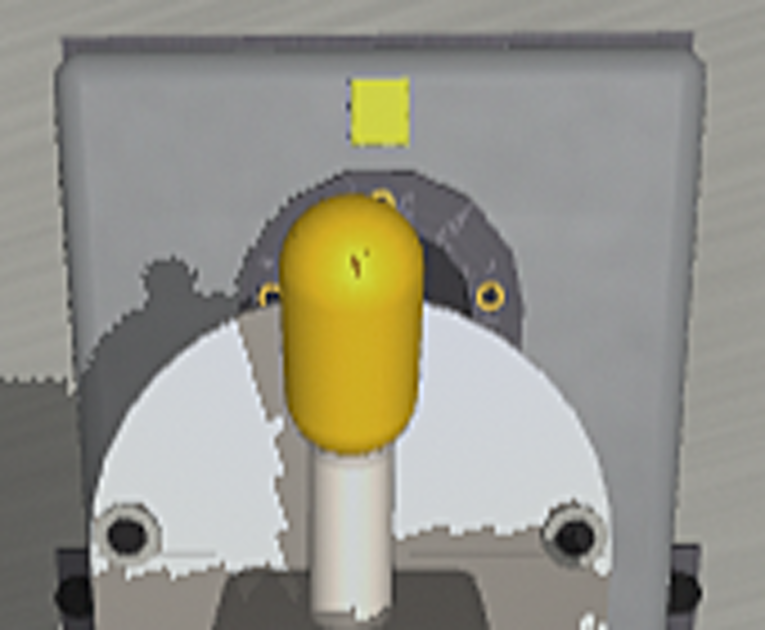

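Run:
```python
from h import *
np.set_printoptions(precision=4,suppress=True)
d=pickle.load(open("d14.pkl","rb"));W=d["wrist"];s=d["s"]
f=lambda pts,z:np.array([atz(W,*unc(*p,4.5,240,90),z) for p in pts])
b=f([(382,200),(268,296),(490,296)],.114);m=f([(380,112)],.102)[0]
a=np.radians(-16.3);X=np.array([np.cos(a),np.sin(a),0])
print(b,m);print("mouth from end bolt",b[0]+.0525*X,"pair",(b[1]+b[2])/2+.026*X,"mark",m)
v=b[1]-b[2];print("yaw from pair",np.degrees(np.arctan2(v[1],v[0]))+90)
v=f([(65,50)],.1)-f([(697,50)],.1);print("yaw from rear edge",np.degrees(np.arctan2(v[0,1],v[0,0]))+90)
z0=.2947+.0117
p=f([(127,536),(574,536)],z0+.006);print("pump screws",p,np.linalg.norm(p[0]-p[1]))
v=p[0]-p[1];print("pump yaw",np.degrees(np.arctan2(v[1],v[0]))+90, "tool yaw-180")
R=Ro.from_rotvec(s["tool_rot"]).as_matrix();yw=np.degrees(np.arctan2(R[1,0],R[0,0]))-180;print(yw,R[:,2])
# screw offset along x from origin: earlier rack measurement
a2=np.radians(yw);X2=np.array([np.cos(a2),np.sin(a2),0])
print("pump origin from screws", p.mean(0)+.0259*X2, "tool",s["position"])
c=f([(352,196)],z0+.042);print("cap", c)
```

```text
[[0.4354 0.3254 0.114 ]
 [0.4521 0.2862 0.114 ]
 [0.4703 0.3479 0.114 ]] [0.4124 0.3317 0.102 ]
mouth from end bolt [0.4858 0.3107 0.114 ] pair [0.4861 0.3098 0.114 ] mark [0.4124 0.3317 0.102 ]
yaw from pair -16.423299509137266
yaw from rear edge -16.465991580540845
pump screws [[0.4569 0.2774 0.3124]
 [0.4748 0.3384 0.3124]] 0.06356171543425448
pump yaw -16.376619090275895 tool yaw-180
-16.481848918505392 [-0.0038 -0.0018 -1.    ]
pump origin from screws [0.4907 0.3005 0.3124] tool [0.4896 0.301  0.2947]
cap [[0.4188 0.3221 0.3484]]
```

Run:
```python
from h import *
from bench import *
s=get_state();print(s["position"]);go([.4858,.3106,.2073],163.6,s)
```

```text
[0.48969845 0.30154912 0.29507359]
shift mm [ 6.   7.7 87.8] turn [-0.11 -0.18 -0.06]
```

Request:
play_rows(series=[10,0.003,0.004,0,0,-0.1,0,10,0.006,0.008,0,0,-0.2,0,10,0.006,0.008,0.01,0,-0.2,0,10,0.006,0.008,0.025,0,-0.2,0,10,0.006,0.008,0.04,0,-0.2,0,10,0.006,0.008,0.055,0,-0.2,0,10,0.006,0.008,0.068,0,-0.2,0,10,0.006,0.008,0.074,0,-0.2,0,10,0.006,0.008,0.076,0,-0.2,0,10,0.006,0.008,0.076,0,-0.2,0])

```text
time: 14.93
position: [0.4853, 0.3119, 0.2187]
tool_rot: [-0.446, -3.109, 0.002]
ft_force: [0.5, 0.1, -2.8]
grip_width: 0.409
```

Request:
play_rows(series=[10,0,0,0,0,0,0,10,0,0,0,0,0,0,10,0,0,0,0,0,0])

```text
time: 15.18
position: [0.4859, 0.3123, 0.2198]
tool_rot: [0.447, 3.109, -0.001]
ft_force: [0.3, -0.5, -3.0]
grip_width: 0.413
```

Run:
```python
from h import *
from bench import *
s=get_state();print(s["time"],s["position"],s["ft_force"],s["grip_width"],s["qd"].round(3))
go([.4858,.3106,.2073],163.6,s)
d={}
for n in("wrist","scene","top"):
    d[n]=get_image(n)
d["s"]=s
pickle.dump(d,open("d15.pkl","wb"))
cv2.imwrite("pics/w15.png",cv2.resize(d["wrist"]["frame"][60:340,200:440,::-1],None,fx=2.1,fy=2.1,interpolation=cv2.INTER_CUBIC))
cv2.imwrite("pics/s15.png",cv2.resize(d["scene"]["frame"][130:310,390:560,::-1],None,fx=3.3,fy=3.3,interpolation=cv2.INTER_CUBIC))
cv2.imwrite("pics/t15.png",cv2.resize(d["top"]["frame"][160:290,130:290,::-1],None,fx=4.5,fy=4.5,interpolation=cv2.INTER_CUBIC))
```

```text
15.1833 [0.48585234 0.31228864 0.21983859] [ 0.26815466 -0.51939292 -3.04771817] 0.41266804858516254 [ 0.     0.     0.001  0.006 -0.    -0.001 -0.   ]
shift mm [-0.4 -1.6 12.5] turn [-0.03  0.05  0.04]
```

View pics/w15.png

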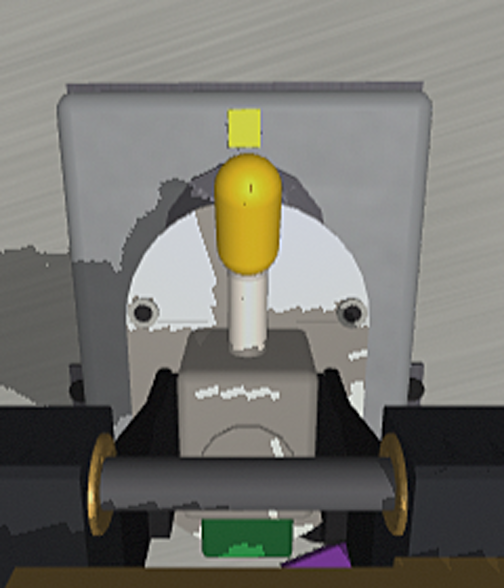

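View pics/s15.png

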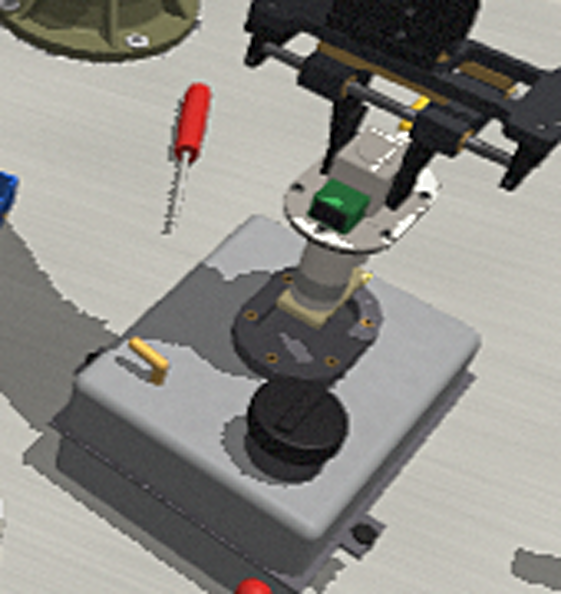

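View pics/t15.png

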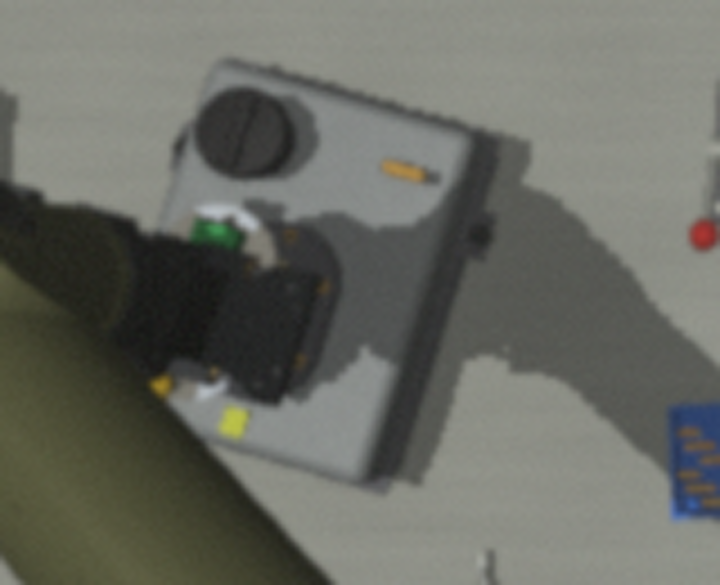

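Run:
```python
from h import *
from bench import *
np.set_printoptions(precision=1,suppress=True)
s=get_state();print(s["time"],s["position"],s["ft_force"])
S=pickle.load(open("d15.pkl","rb"))["scene"]
a=np.radians(-16.4);X=np.array([np.cos(a),np.sin(a),0]);Y=np.array([-X[1],X[0],0])
o=np.array([*s["position"][:2],.2198+.0117])
cor=[o+sx*.035*X+sy*.017*Y-[0,0,.09] for sx,sy in((1,1),(1,-1),(-1,1))]
cor+=[o+.06*X+[0,0,.0],o+.0*X-.037*Y,o+.037*Y]
P=proj(S,cor);print((P-[390,130]+.5)*3.3)
img=cv2.imread("pics/s15.png")
for q in (P-[390,130]+.5)*3.3: cv2.circle(img,(int(q[0]),int(q[1])),3,(255,0,255),1)
m=np.array([.4861,.3105,.114]);t=np.linspace(0,2*np.pi,60)
def stad(L,Wd):
    r=Wd/2;h=L/2-r
    return [m+(h*np.sign(np.cos(u))+r*np.cos(u))*X+r*np.sin(u)*Y for u in t]
for q in (proj(S,stad(.092,.052)+stad(.122,.082))-[390,130]+.5)*3.3: cv2.circle(img,(int(q[0]),int(q[1])),1,(0,255,0),-1)
cv2.imwrite("pics/s15o.png",img)
```

```text
15.3333 [0.5 0.3 0.2] [ 1.3 -0.3 -3.9]
[[315.3 332.9]
 [271.  307.3]
 [365.  281.6]
 [309.9 244. ]
 [305.2 173.6]
 [409.  226.9]]
```

View pics/s15o.png

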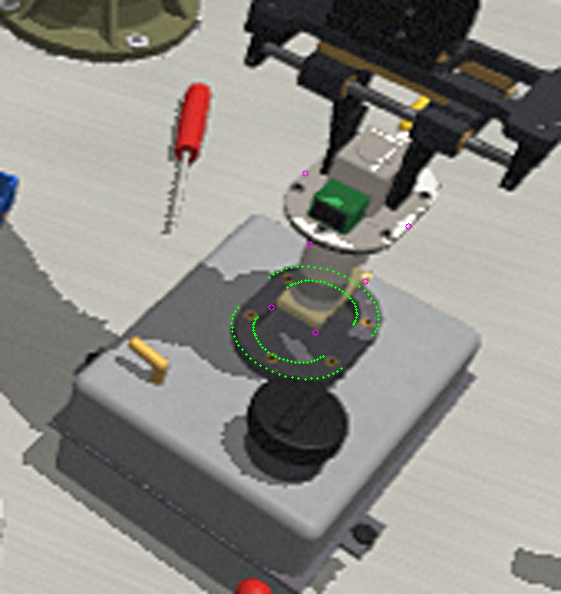

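Run:
```python
from h import *
from bench import *
S=pickle.load(open("d15.pkl","rb"))["scene"]
s=pickle.load(open("d15.pkl","rb"))["s"]
a=np.radians(-16.4);X=np.array([np.cos(a),np.sin(a),0]);Y=np.array([-X[1],X[0],0])
x0,y0,k=455,160,8
img=cv2.resize(S["frame"][y0:y0+95,x0:x0+80,::-1],None,fx=k,fy=k,interpolation=cv2.INTER_CUBIC)
o=np.array([*s["position"][:2],s["position"][2]+.0117])
t=np.linspace(0,2*np.pi,80)
def dr(P,c):
    for q in (proj(S,P)-[x0,y0]+.5)*k: cv2.circle(img,(int(q[0]),int(q[1])),2,c,-1)
def stad(m,L,Wd):
    r=Wd/2;h=L/2-r
    return [m+(h*np.sign(np.cos(u))+r*np.cos(u))*X+r*np.sin(u)*Y for u in t]
dr(stad(o,.12,.074),(255,0,255));dr(stad(o+[0,0,.006],.12,.074),(0,0,255))
dr([o+i*X+j*Y-[0,0,.09] for i in np.linspace(-.035,.035,9) for j in (-.017,.017)]+[o+i*X+j*Y-[0,0,.09] for i in (-.035,.035) for j in np.linspace(-.017,.017,6)],(255,0,255))
dr(stad(np.array([.4861,.3105,.114]),.092,.052),(0,255,0))
cv2.imwrite("pics/s15z.png",img[:600])
cv2.imwrite("pics/s15z2.png",img[100:])
```

```text
(no output)
```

View pics/s15z.png

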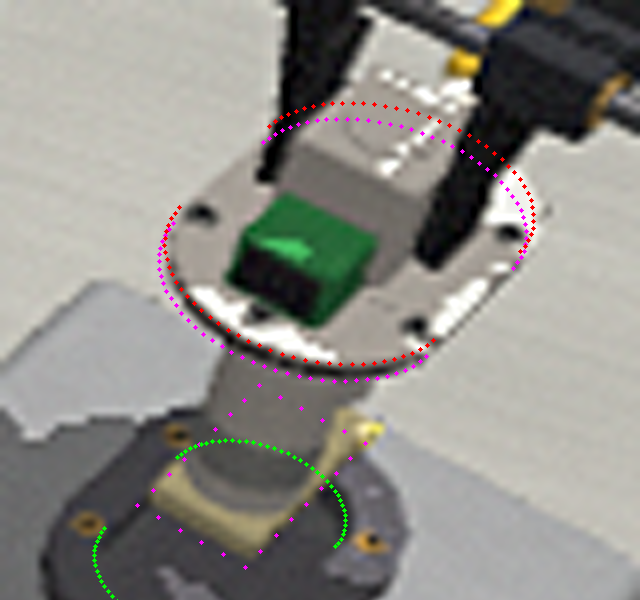

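Request:
play_rows(series=[10,0,-0.001,0.003,0,0,0,10,0,-0.0015,0.006,0,0,0,10,0,-0.0015,0.009,0,0,0,10,0,-0.0015,0.012,0,0,0,10,0,-0.0015,0.0125,0,0,0,10,0,-0.0015,0.0125,0,0,0,10,0,-0.0015,0.0125,0,0,0,10,0,-0.0015,0.0125,0,0,0,10,0,-0.0015,0.0125,0,0,0,10,0,-0.0015,0.0125,0,0,0])

```text
time: 16.17
position: [0.4851, 0.3105, 0.2067]
tool_rot: [-0.447, -3.109, 0.002]
ft_force: [-0.1, -0.3, -2.9]
grip_width: 0.411
```

Run:
```python
from h import *
from bench import *
s=get_state();print(s["time"],s["position"],s["ft_force"],s["torque"],s["grip_width"],s["qd"].round(3),Ro.from_rotvec(s["tool_rot"]).as_matrix()[:,2])
go([.4858,.3106,.2073],163.6,s)
d={n:get_image(n) for n in("wrist","scene")};d["s"]=s
pickle.dump(d,open("d16.pkl","wb"))
W=d["wrist"];S=d["scene"]
cv2.imwrite("pics/w16.png",cv2.resize(W["frame"][90:230,240:410,::-1],None,fx=4.5,fy=4.5,interpolation=cv2.INTER_CUBIC))
a=np.radians(-16.4);X=np.array([np.cos(a),np.sin(a),0]);Y=np.array([-X[1],X[0],0])
x0,y0,k=440,160,6
img=cv2.resize(S["frame"][y0:y0+98,x0:x0+110,::-1],None,fx=k,fy=k,interpolation=cv2.INTER_CUBIC)
cv2.imwrite("pics/s16.png",img)
```

```text
16.1667 [0.48510031 0.31053945 0.20666321] [-0.0962542  -0.31376548 -2.89478254] [ 0.12520057 -0.11163341  0.0130224 ] 0.4107139335873747 [ 0.001  0.001  0.     0.001 -0.001  0.     0.001] [-3.80424328e-04 -1.24810678e-03 -9.99999149e-01]
shift mm [-0.7  0.3 -0.6] turn [-0.07 -0.    0.05]
```

View pics/w16.png

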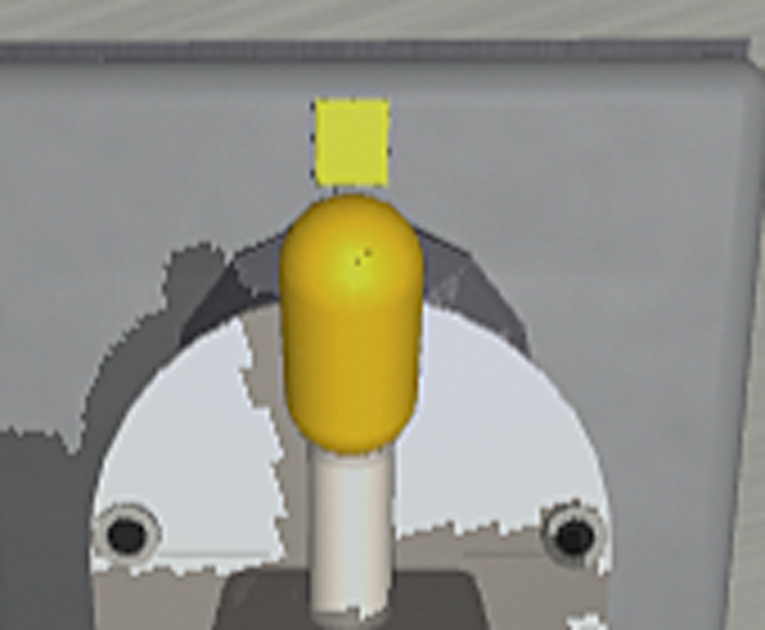

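View pics/s16.png

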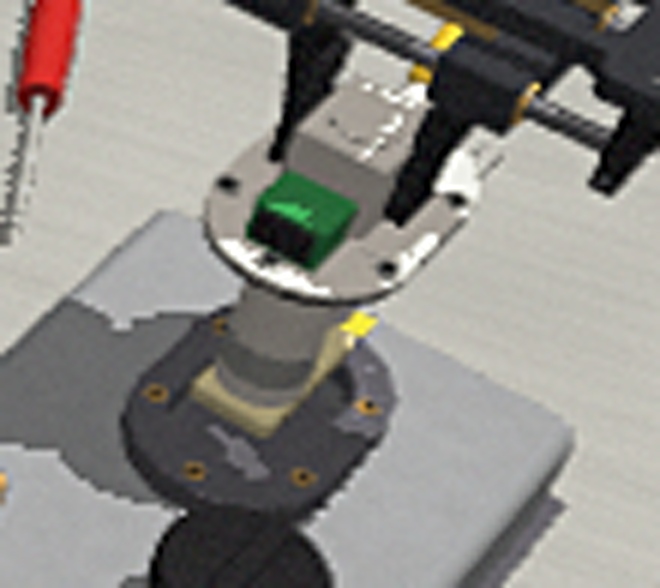

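Run:
```python
from h import *
np.set_printoptions(precision=4,suppress=True)
d=pickle.load(open("d16.pkl","rb"));S=d["scene"];s=d["s"]
a=np.radians(-16.4);X=np.array([np.cos(a),np.sin(a),0]);Y=np.array([-X[1],X[0],0])
z=s["position"][2]+.0117+.006
pts={(268,258):(52.5,0),(228,183):(25.9,-32),(388,268):(25.9,32),(457,199):(-25.9,32)}
for p,(i,j) in pts.items():
    q=atz(S,*unc(*p,6,440,160),z);print(q, "origin",q-i/1000*X-j/1000*Y)
n=np.array([atz(S,*unc(*p,6,440,160),.114) for p in [(155,392),(195,470),(303,477),(369,405)]])
for q,(i,j) in zip(n,[(0,0)]*4):print(q)
for q,(i,j) in zip(n,[(25.9,-32),(52.5,0),(25.9,32),(-25.9,32)]):print("mouth",q-i/1000*X-j/1000*Y)
# foot bottom corners -> assuming z
for p,(i,j) in {(193,390):(35,-17),(263,436):(35,17)}.items():
    for zz in(.1284,.132):
        q=atz(S,*unc(*p,6,440,160),zz);print("foot",zz,q-i/1000*X-j/1000*Y)
```

```text
[0.5312 0.2961 0.2244] origin [0.4808 0.3109 0.2244]
[0.4978 0.2741 0.2244] origin [0.482  0.3121 0.2244]
[0.5159 0.3345 0.2244] origin [0.482  0.3111 0.2244]
[0.4663 0.3494 0.2244] origin [0.4821 0.3114 0.2244]
[0.4997 0.2744 0.114 ]
[0.5334 0.2985 0.114 ]
[0.5169 0.3357 0.114 ]
[0.4659 0.3503 0.114 ]
mouth [0.4839 0.3124 0.114 ]
mouth [0.483  0.3133 0.114 ]
mouth [0.483  0.3123 0.114 ]
mouth [0.4817 0.3123 0.114 ]
foot 0.1284 [0.4778 0.3137 0.1284]
foot 0.132 [0.4817 0.3138 0.132 ]
foot 0.1284 [0.4795 0.3105 0.1284]
foot 0.132 [0.4833 0.3104 0.132 ]
```

Request:
play_rows(series=[10,-0.0015,0.0003,0,0,0,0,10,-0.0015,0.0003,0,0,0,0,10,-0.0015,0.0003,0,0,0,0,10,-0.0015,0.0003,0,0,0,0,10,-0.0015,0.0003,0,0,0,0,10,-0.0015,0.0003,0,0,0,0,10,-0.0015,0.0003,0,0,0,0,10,-0.0015,0.0003,0,0,0,0])

```text
time: 16.93
position: [0.4866, 0.3103, 0.2065]
tool_rot: [-0.447, -3.109, 0.002]
ft_force: [-0.3, 0.5, -3.2]
grip_width: 0.411
```

Run:
```python
from h import *
from bench import *
s=get_state();print(s["time"],s["position"],s["ft_force"],s["grip_width"],s["qd"].round(3))
S=get_image("scene");cv2.imwrite("pics/s17.png",S["frame"][:,:,::-1])
```

```text
16.9333 [0.48657962 0.31033426 0.20653426] [-0.29287938  0.53596564 -3.16895417] 0.41120667539679695 [-0.002 -0.    -0.    -0.    -0.     0.002 -0.001]
```

View pics/s17.png

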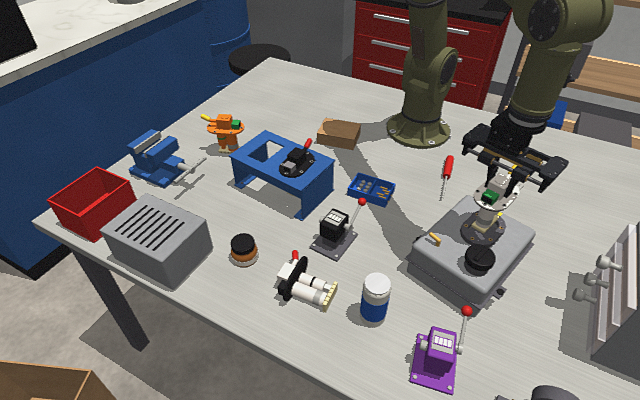

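All other items are where they were, the lever is up (knob at 362,201), and the pump is held steady over the neck (485,225).

```bash
python3 -c "
from bench import *
print(close_job())"
```

```text
the job is handed in; nothing more can be done
None
```

I counted the pump in on the black counter and am now holding it over the tank opening. The job was handed in at about 17 s.

- **Counter:** I pushed the lever down to its stop, where the force jumped from about 6 N to 19 N. I then lifted straight off, and the images show the knob back at rest. I went down in short steps with pauses, so it was one slow stroke.
- **Carry:** I gripped the white pump by its head at 40 N; the opening reads about 36 mm, as it should. I lifted it out of the rack and carried it over the other things to the tank.
- **Final position:** The tool stands at the measured mouth centre, (0.4866, 0.3103) against (0.486, 0.3105), and square with the opening to about 0.2°. The yellow cap is in line with the yellow mark. The foot is about 14 to 18 mm above the opening. The arm is still, and the wrist force of about 3 N is consistent with it carrying only the pump.
- **Other items:** In the last picture the other pumps, spray can, jar and bolt tray are where they were.

**Checks that disagreed:**
- **Fingertips:** They sit about 25 mm behind the reported tool point, shown by both the lever contact and the wrist image. I worked from the measured offset.
- **Cameras:** The views differ by 2 to 4 mm on the mouth position. Measured within the scene view alone, the pump was about 1 mm off centre each way before a last 1.5 mm correction.
- **Foot:** In the scene view the foot looked 3 to 4 mm higher, or further back, than calculated. I did not resolve which.

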